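Work a seized tube block out of a dry-bath heater and park it in the cooling dock

ROBOT

A 7-joint arm with a two-finger parallel gripper is mounted at the origin on the work surface. World frame = base frame: x ahead of the robot, y to its left, z up, the work surface at z = 0. Lengths are in mm, angles in rad, forces in N, time in s.
With the tool pointing down it reaches from about 350 to 900 mm from the base axis. Payload 8.1 kg.
Tool frame: the origin (TCP) lies on the mounting face of the last link; the fingertips stand 178 mm ahead of it and the grasp point (between the pads) lies 159 mm ahead of it; z points along the fingers, x is the direction in which the jaws open and shut, and the axes are right-handed (so a half turn about z gives the same grasp; the last joint's range is limited). The gripper opens to 92 mm and grips with 3 to 60 N. Pads are 19 mm wide; open, the fingers measure 130 mm over their backs; the gripper's body (75 mm by 190 mm) begins 47 mm behind the grasp point.
Start: joints at [1.125, 0.434, 0.025, 1.573, -0.012, 1.134, -0.075], TCP at [210.055, -588.651, 404.742] pointing down, gripper open.
Joint ranges: [-2.62, 2.62], [-0.44, 2.09], [-1.27, 1.32], [0.08, 2.57], [-1.32, 4.46], [0.12, 2], [-2.74, 2.74]. Speed limits (rad/s): [2.22, 2.22, 3.01, 3.01, 3.14, 3.14, 3.14].

INTERFACE

Orientations are given as a rotation vector (axis times angle).
In Python, from plant import * gives the robot as it stands.
- The arm moves only by the tool step_arm, never from a script. Its argument "series" is text: rows parted by semicolons, each of 7 numbers parted by spaces: the turn, a rotation vector about the tool's x, y, z in rad, then the shift along the tool's x, y, z in cm, then the closure, from 0 (fully open) to 1 (shut). In form: ax ay az tx ty tz grip; .... A call has 1 to 5 rows; each row is the pose to reach, as a shift and turn from the pose commanded when the call began, along the tool's axes at that moment; what a row does not reach only later rows make up. A row lasts 1/10 s, in which the tool goes at most 50 mm and 8.59 degrees, less where a joint would pass 70% of its speed; a pose out of reach is approached as far as the arm can. A call with a gripper value outside its range is refused whole. The fingers move at their own pace and stop on an object; "squeeze" is the grip in N (left out, the last holds). Time passes only in rows, so rows that repeat a pose let the fingers close. It gives the time, the measured TCP pose, the force and the opening at its end, in the units of the state.
- read_state(): the state, without advancing time (a new reading comes with each control period).
- camera(name): name is "scene" or "top" or "wrist"; returns a dict with "frame" (480x640x3 uint8, red, green, blue), "z_map" (480x640 float32, mm along the optical axis (not along the pixel's ray), 0 where there is no reading), "intrinsics" (3x3 intrinsics, pixels), "k1" (the pictures are not rectified: a ray, as slopes to the right and down, at radius r is drawn at 1 + k1 r^2 times it, then the intrinsics apply), "xyz" and "attitude" of the camera in the world; the wrist camera has in their place "mount" (4x4, takes a point from camera to tool coordinates, whose origin is the TCP and whose axes are the tool frame's). Camera axes: x right, y down, z forward; pixel columns grow to the right and rows downward; lengths in mm; the calibration is good to about 2 mm. A picture is of the moment at which its call begins: read the wrist's pose just before it.
- close_job(): hands the job in, once; it reports no verdict.
The state is a dict: "time_s": time; "joints": joint angles; "qvel": joint speeds; "tau": joint torques, N m; "position": TCP position; "ee_rot": TCP orientation; "wrist_force": force on the tool from outside, world axes, zero at the start; "ft_torque": the same for the moment, N m; "gripper_width": finger opening in mm.
Only numpy, scipy, OpenCV 4.12 (cv2) and the standard library are available. Lean on these libraries where they do the work, as an engineer would, in place of code of your own. Each camera call takes 0.05 s, during which the arm holds its last target.

TASK

The aluminium tube block has seized in the dry-bath heater: do not yank it, rock it from side to side, towards the heater's two steel end cheeks, until it comes loose, then lift it out. Stand it upright on the rubber mat and let go, take it again by its two narrow ends, and stand it gently in the cooling dock between the fins, right down on the dock's floor. Never drop the block or knock over the bottle, the jar or the beaker, and leave the block released in the dock.

Things in the scene. Friction and masses are not known exactly. Their poses are not given: they have to be found in the camera images.
- block_center (a point): Centre of the tube block: plain aluminium, 90 mm tall, 0.35 to 0.5 kg, eight dark bores in its flat top. z up, x across its thickness (36 mm), y along its width. Upper 45 mm straight, 64 mm wide between the two narrow ends; lower 45 mm flares evenly like a dovetail to 72 mm at the underside. It starts in the heater's well, axes along the heater's, upper 45 mm showing.
- block_top (a point): Centre of the block's flat top, 45 mm above block_center; axes as the block's. The upper part can be held across its 36 mm thickness (closing along block x) or by its narrow ends (64 mm, closing along block y).
- heater: Dry-bath heater, fixed white box 200 (x) by 240 (y) by 95 mm high, z up; origin at the centre of its underside. The well is in its middle. Steel cheeks 8 mm thick and 32 mm high stand on its top at the block's ends, inner faces at y = +-46 mm, so fingers fit only across the block's thickness there.
- well_floor (a point): Centre of the well's floor, 50 mm above the heater's origin, 45 mm below its top; axes as the heater's. The well is 39 mm wide in x (1.5 mm play each side of the block), 120 mm long in y. At each y end of the block a dark steel jaw with a sloped face overhangs its flare. Held so, the block wedges tighter if pulled straight up: that takes 60 to 70 N and counts as yanking.
- jaw_left (a point): A fixed mark at the +y jaw (34 mm from the well's middle, 22 mm above its floor); the -y jaw mirrors it. Jaws do not spring: each slides outward along y, up to 11 mm, when pushed with some 40 N, and stays. Both must go out about 4 mm for the block to lift freely; 0 to 1.5 mm is already gone, unseen.
- jaw_right (a point): The same mark at the -y jaw. Tilting the block (hand with it) 0.1 to 0.18 rad towards +y, then towards -y, about its foot edge 36 mm from its middle on the side it leans to, pushes the jaws out with 10 to 25 N of side force at its upper part. Its foot shifts a little, so lead the top 10 mm or so further. Try a gentle lift; rock further if it still holds.
- mat: Light grey rubber mat, fixed, 150 (x) by 140 (y) by 4 mm; origin at the centre of its underside. The set-down place for changing the grip.
- dock: Cooling dock, fixed, aluminium: base plate 170 (x) by 94 (y) by 12 mm with upright fins, z up; origin at the centre of its underside. The bay in its middle lies between two tall fins, 48 mm apart in x, 80 mm long in y, their tops 112 mm above the origin (10 mm above the top of a block standing there).
- dock_floor (a point): Centre of the bay's floor, 12 mm above the dock's origin; axes as the dock's. The block stands here with its width along dock y, either way round. Lips 6 mm above the floor close the bay's ends at y = +-43 mm (inner faces). There is no room for fingers beside the fins: only at the block's narrow ends.
- reagent_bottle: Bystander: brown bottle, 60 mm across, 140 mm tall, origin at the centre of its underside.
- powder_jar: Bystander: white jar, 68 mm across, 85 mm tall, origin at the centre of its underside.
- beaker: Bystander: clear beaker, 72 mm across, 90 mm tall, origin at the centre of its underside.
Things that resemble listed ones, but are neither listed nor needed, are in the scene too. What is shaped like the part that bears block_center but pink is not meant.

How it is judged:
By the outcome, as a careful person would: the job done as asked, in the order asked, and still so for the second after the job is handed in, with the robot touching nothing.
It also fails if it takes over 67 s, if anything falls off the work surface, if the arm or the gripper's body presses on something with over 40 N, if the wrist force passes 120 N, or if a joint passes its speed limit or range.

## Working session

There is one attempt and no reset: what is moved stays moved. The work goes in short steps, Python scripts to look and compute and a tool call to move; the robot and the scene stay as the last step left them, time stands still between calls to the robot, and variables do not carry over. Pictures are saved under pics/ and viewed, and the job is handed in when it is done.

Besides the shell and the picture viewer there is one more tool, called after ">>>" as name(argument=value, ...) on one line, values as JSON. step_arm: Moves the arm, as the interface text tells. Its arguments: {"type":"object","properties":{"series":{"type":"string"},"squeeze":{"type":"number"}},"required":["series"]}

```bash
mkdir -p pics; ls; cat > h.py <<'E'
from plant import *
import numpy as np, cv2
from scipy.spatial.transform import Rotation as R
def cam(name):
    s=read_state(); c=camera(name); c['st']=s
    if 'mount' in c:
        T=np.eye(4);T[:3,:3]=R.from_rotvec(s['ee_rot']).as_matrix();T[:3,3]=s['position'];c['T']=T@np.array(c['mount'])
    else:
        a=np.array(c['attitude']);T=np.eye(4)
        T[:3,:3]=a if a.shape==(3,3) else R.from_rotvec(a).as_matrix();T[:3,3]=c['xyz'];c['T']=T
    return c
def pts(c,uv,z=None):
    # uv Nx2 -> world, depth from z_map unless z
    uv=np.atleast_2d(np.array(uv,float));K=np.array(c['intrinsics'])
    d=np.array([c['k1'],0,0,0,0],float)
    n=cv2.undistortPoints(uv.reshape(-1,1,2),K,d).reshape(-1,2)
    if z is None: z=c['z_map'][uv[:,1].round().astype(int),uv[:,0].round().astype(int)]
    p=np.c_[n,np.ones(len(n))]*np.reshape(z,(-1,1))
    return p@c['T'][:3,:3].T+c['T'][:3,3]
def onplane(c,uv,zw):
    o=c['T'][:3,3];p=pts(c,uv,1.0);d=p-o
    return o+d*((zw-o[2])/d[:,2])[:,None]
def cloud(c):
    v,u=np.nonzero(c['z_map']>0);uv=np.c_[u,v]
    return uv,pts(c,uv)
def proj(c,P):
    P=np.atleast_2d(P);q=(P-c['T'][:3,3])@c['T'][:3,:3]
    d=np.array([c['k1'],0,0,0,0],float)
    return cv2.projectPoints(q,np.zeros(3),np.zeros(3),np.array(c['intrinsics']),d)[0].reshape(-1,2)
def save(c,n,crop=None,s=1):
    f=c['frame'][:,:,::-1]
    if crop: x0,y0,x1,y1=crop;f=f[y0:y1,x0:x1]
    if s!=1:f=cv2.resize(f,None,fx=s,fy=s,interpolation=cv2.INTER_CUBIC)
    cv2.imwrite('pics/%s.png'%n,f)
E
python3 - <<'E'
from h import *
import pickle
print(read_state())
for n in('top','scene','wrist'):
    c=cam(n);save(c,n+'0');pickle.dump(c,open(n+'0.pkl','wb'));print(n,c['intrinsics'],c['k1'],c['T'])
E
```

```text
pics
{'time_s': 0.0, 'joints': array([ 1.12545723,  0.43518446,  0.02495998,  1.57410709, -0.01158738,
        1.13398527, -0.07512232]), 'qvel': array([ 0.00144112,  0.00050186,  0.00139278, -0.00048811, -0.0003273 ,
        0.00034963,  0.00067489]), 'tau': array([-3.34879610e-05, -6.67852378e+01,  9.85498242e-01, -3.14455855e+01,
       -6.04852522e-02,  4.28826793e-02,  1.24040762e-04]), 'position': array([ 209.93556506, -588.43275261,  403.96467668]), 'ee_rot': array([-2.56703576e+00,  1.80973089e+00,  2.09854582e-03]), 'wrist_force': array([0.53177815, 0.44167175, 0.51151502]), 'ft_torque': array([-0.02774418, -0.00181474, -0.03358239]), 'gripper_width': 91.51441780004058}
top [[610.40816294   0.         320.94613024]
 [  0.         610.40816294 235.41644497]
 [  0.           0.           1.        ]] 0.021910015733143696 [[-2.44660988e-02 -9.80433133e-01  1.95326093e-01  2.25444467e+02]
 [-9.99447865e-01  2.83821585e-02  1.72747953e-02 -8.81964060e+01]
 [-2.24805578e-02 -1.94795600e-01 -9.80586202e-01  1.59021123e+03]
 [ 0.00000000e+00  0.00000000e+00  0.00000000e+00  1.000000
[... 154 characters left out ...]
43101905 [[-6.54572074e-01  4.89899047e-01 -5.75790173e-01  1.30693973e+03]
 [ 7.55988375e-01  4.20015257e-01 -5.02064499e-01  6.33472498e+02]
 [-4.12026206e-03 -7.63928078e-01 -6.45288242e-01  1.01780261e+03]
 [ 0.00000000e+00  0.00000000e+00  0.00000000e+00  1.00000000e+00]]
wrist [[395.4306338    0.         318.73204642]
 [  0.         395.4306338  231.83817941]
 [  0.           0.           1.        ]] -0.08604482078858061 [[ 3.35710661e-01 -9.12919133e-01 -2.32114215e-01  2.71088284e+02]
 [-9.41963165e-01 -3.25864620e-01 -8.07319363e-02 -5.65962486e+02]
 [-1.93608110e-03  2.45745612e-01 -9.69332423e-01  3.83713604e+02]
 [ 0.00000000e+00  0.00000000e+00  0.00000000e+00  1.00000000e+00]]
```

View pics/top0.png

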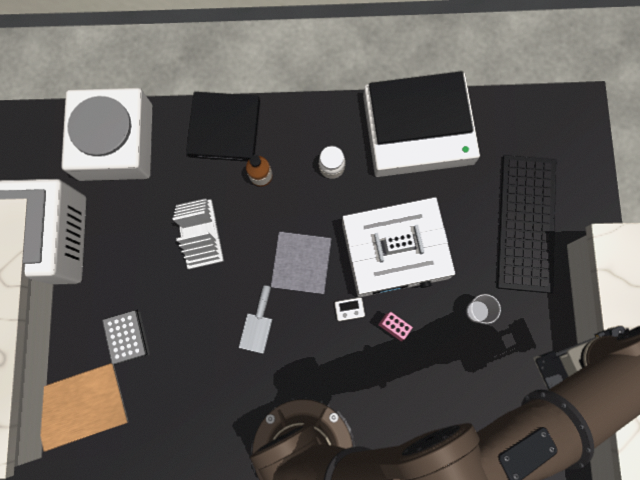

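View pics/scene0.png

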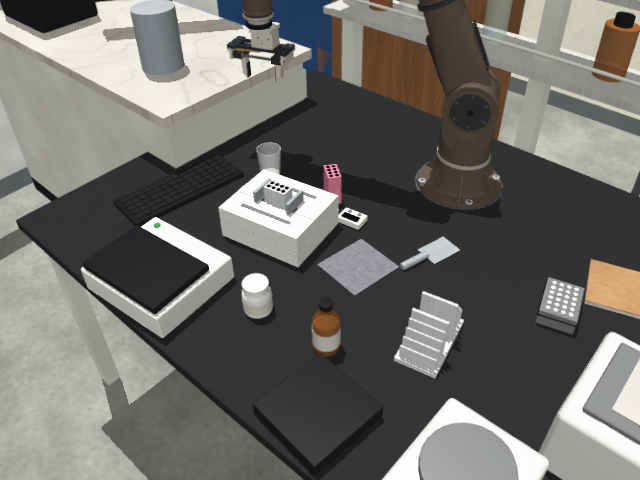

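View pics/wrist0.png

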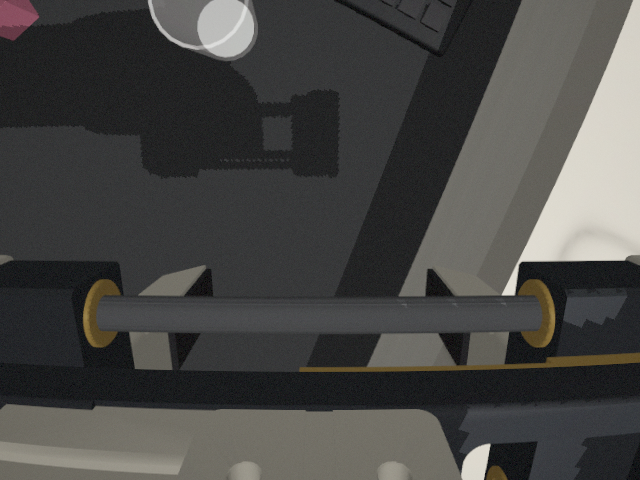

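```bash
python3 - <<'E'
from h import *
import pickle
c=pickle.load(open('top0.pkl','rb'));save(c,'topheater',(330,190,465,300),5.9);save(c,'topdock',(160,185,340,305),4.4)
c=pickle.load(open('scene0.pkl','rb'));save(c,'scheater',(210,150,350,265),5.5);save(c,'scdock',(380,280,480,380),6)
E
```

```text
(no output)
```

View pics/topheater.png

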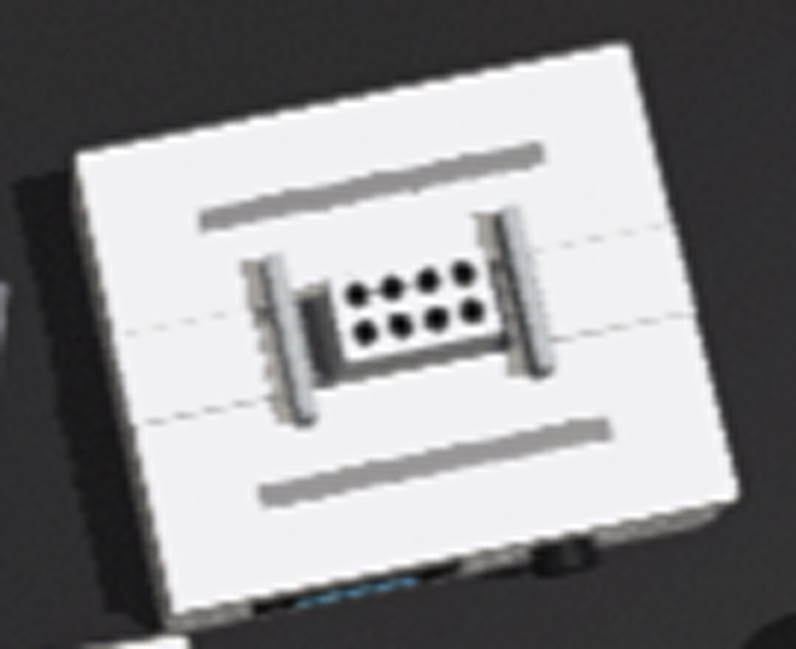

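View pics/topdock.png

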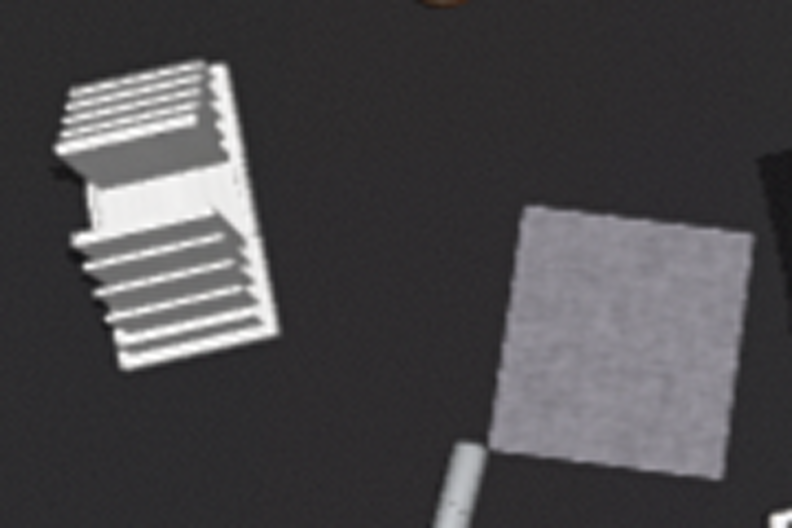

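View pics/scdock.png

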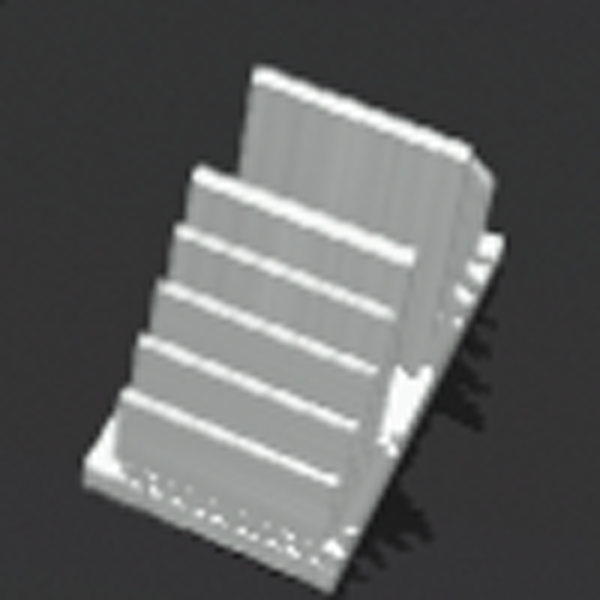

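View pics/scheater.png

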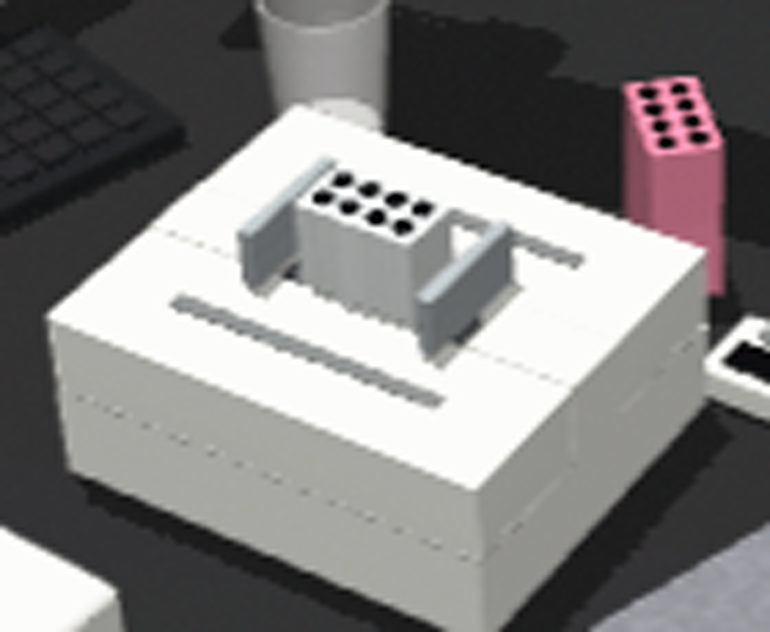

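```bash
cat > m1.py <<'E'
from h import *
import pickle
c=pickle.load(open('top0.pkl','rb'))
def q(P,x0,y0,s): return (np.array(P,float)+.5)/s-.5+np.array([x0,y0])
def show(n,w): print(n,'\n',w.round(1),'mean',w.mean(0).round(1)); 
def ang(a,b): d=b-a; return round(float(np.arctan2(d[1],d[0])),4),round(float(np.hypot(*d[:2])),1)
h=onplane(c,q([(78,155),(628,43),(737,497),(172,612)],330,190,5.9),95);show('heater',h)
for i in range(4):print(ang(h[i],h[(i+1)%4]))
b=onplane(c,q([(328,283),(477,258),(500,333),(345,362)],330,190,5.9),140);show('block',b)
for i in range(4):print(ang(b[i],b[(i+1)%4]))
bo=onplane(c,q([(357,294),(391,288),(427,281),(462,273),(366,333),(401,325),(436,318),(472,311)],330,190,5.9),140);show('bores',bo)
m=onplane(c,q([(525,206),(753,234),(721,479),(490,449)],160,185,4.4),4);show('mat',m)
for i in range(4):print(ang(m[i],m[(i+1)%4]))
d=onplane(c,q([(225,63),(280,333),(122,370)],160,185,4.4),12);show('dockbase',d);print(ang(d[0],d[1]),ang(d[1],d[2]),(d[0]+d[2])/2)
f=onplane(c,q([(58,151),(196,121),(213,209),(72,240)],160,185,4.4),112);show('fin',f)
for i in range(4):print(ang(f[i],f[(i+1)%4]))
for n in('top','scene'):
  c=pickle.load(open(n+'0.pkl','rb'))
  uv,P=cloud(c)
  print(n)
  # heater top
  k=(abs(P[:,2]-95)<6)&(np.hypot(P[:,0]-h[:,0].mean(),P[:,1]-h[:,1].mean())<170)
  r=cv2.minAreaRect(P[k][:,:2].astype(np.float32));print('heater',r,np.median(P[k][:,2]))
  k=(abs(P[:,2]-140)<6)&(np.hypot(P[:,0]-h[:,0].mean(),P[:,1]-h[:,1].mean())<60)
  r=cv2.minAreaRect(P[k][:,:2].astype(np.float32));print('block',r,np.median(P[k][:,2]))
  k=(P[:,2]>100)&(P[:,2]<130)&(np.hypot(P[:,0]-f[:,0].mean(),P[:,1]-f[:,1].mean())<100)
  print('fins',k.sum(),P[k].round(0)[::4].tolist())
  k=(abs(P[:,2]-12)<4)&(np.hypot(P[:,0]-f[:,0].mean(),P[:,1]-f[:,1].mean())<120)
  r=cv2.minAreaRect(P[k][:,:2].astype(np.float32));print('dock',r,k.sum())
  # tall things
  for nm,u in dict(bottle=[(258,165),(325,310)],jar=[(331,155),(256,285)],beaker=[(484,305),(268,150)]).items():
    u=u[n=='scene'];print(nm,pts(c,[u]).round(0))
E
python3 m1.py
```

```text
heater 
 [[ 571.8 -118.    95. ]
 [ 613.8 -353.8   95. ]
 [ 417.8 -387.    95. ]
 [ 376.2 -150.8   95. ]] mean [ 494.9 -252.4   95. ]
(-1.3946, 239.6)
(-2.9741, 198.7)
(1.7454, 239.8)
(0.1663, 198.3)
block 
 [[ 504.6 -217.6  140. ]
 [ 513.2 -278.9  140. ]
 [ 481.8 -286.6  140. ]
 [ 471.6 -223.   140. ]] mean [ 492.8 -251.5  140. ]
(-1.4303, 61.9)
(-2.9019, 32.4)
(1.7301, 64.3)
(0.1633, 33.4)
bores 
 [[ 499.7 -229.2  140. ]
 [ 501.8 -243.2  140. ]
 [ 504.2 -258.   140. ]
 [ 507.2 -272.4  140. ]
 [ 483.4 -232.1  140. ]
 [ 486.3 -246.5  140. ]
 [ 488.8 -260.9  140. ]
 [ 491.2 -275.7  140. ]] mean [ 495.3 -252.3  140. ]
mat 
 [[555.4  51.1   4. ]
 [534.2 -86.    4. ]
 [387.3 -63.1   4. ]
 [408.8  73.5   4. ]] mean [471.5  -6.1   4. ]
(-1.7241, 138.8)
(2.9864, 148.7)
(1.4147, 138.3)
(-0.1516, 148.3)
dockbase 
 [[647.9 232.2  12. ]
 [480.7 197.5  12. ]
 [461.1 291.6  12. ]] mean [529.9 240.4  12. ]
(-2.9372, 170.8) (1.7763, 96.1) [554.5070242  261.87295292  12.        ]
fin 
 [[572.5 306.2 112. ]
 [587.7 228.  112. ]
 [536.4 217.8 112. ]
 [520.8 297.1 112. ]] mean [554.3 262.3 112. ]
(-1.3
[... 4637 characters left out ...]
1.0], [574.0, 291.0, 111.0], [569.0, 298.0, 112.0], [583.0, 274.0, 104.0], [579.0, 281.0, 105.0], [579.0, 290.0, 112.0], [575.0, 299.0, 115.0], [570.0, 305.0, 115.0], [580.0, 284.0, 106.0], [578.0, 292.0, 109.0], [578.0, 301.0, 116.0], [571.0, 306.0, 114.0], [580.0, 282.0, 101.0], [577.0, 292.0, 105.0], [573.0, 298.0, 107.0], [574.0, 308.0, 115.0], [576.0, 292.0, 101.0], [575.0, 300.0, 106.0], [574.0, 308.0, 112.0], [578.0, 297.0, 105.0], [575.0, 304.0, 106.0], [577.0, 306.0, 106.0], [574.0, 307.0, 102.0]]
dock ((559.9714965820312, 237.51516723632812), (172.97169494628906, 155.40846252441406), 12.5369873046875) 439
bottle [[719. 109. 133.]]
jar [[733. -82.  87.]]
beaker [[ 311. -476.   68.]]
```

```bash
cat > go.py <<'E'
from h import *
import sys
# go.py gx gy gz yaw [tiltdeg about tool x]  -> row from measured pose
def Rt(yaw,tilt=0):
    x=np.array([np.cos(yaw),np.sin(yaw),0]);z=np.array([0,0,-1.]);y=np.cross(z,x)
    return R.from_matrix(np.c_[x,y,z])*R.from_rotvec([tilt,0,0])
def row(g,yaw,tilt=0,st=None):
    s=st or read_state();R0=R.from_rotvec(s['ee_rot']);R1=Rt(yaw,tilt)
    t=np.array(g)-159*R1.as_matrix()[:,2]
    return (R0.inv()*R1).as_rotvec(),R0.inv().apply(t-s['position'])/10
def info():
    s=read_state();R0=R.from_rotvec(s['ee_rot']);M=R0.as_matrix()
    print('t',round(s['time_s'],2),'grasp',(s['position']+159*M[:,2]).round(1),'yaw',round(float(np.arctan2(M[1,0],M[0,0])),3),'zt',M[:,2].round(3),'F',s['wrist_force'].round(1),'M',s['ft_torque'].round(2),'w',round(s['gripper_width'],1),'q',s['joints'].round(2))
    return s
if __name__=='__main__':
    info()
    if len(sys.argv)>1:
        a=[float(v) for v in sys.argv[1:]]
        r,t=row(a[:3],*a[3:]);print('turn',r.round(3),'shift',t.round(2),'rows',(np.linalg.norm(t)/5).round(1),(np.linalg.norm(r)/.15).round(1))
E
python3 go.py 495 -252 215 0.171
```

```text
t 0.15 grasp [ 209.9 -588.3  245.2] yaw -1.228 zt [-0.001  0.001 -1.   ] F [ 0.1 -0.  -0.5] M [0.01 0.01 0.03] w 91.7 q [ 1.13  0.44  0.03  1.57 -0.01  1.13 -0.08]
turn [-1.000e-03  1.000e-03 -1.399e+00] shift [-22.11 -38.15   3.04] rows 8.8 9.3
```

The thing wanted is the aluminium block with eight bores in the heater, top view (398,242). It could be confused with the pink block at (396,325) or the metal rack at (125,337). The close crop shows the aluminium block between the steel cheeks, so I choose that one.

>>> step_arm(series="0 0 -0.14 -2.2 -3.8 0.3 0; 0 0 -0.28 -4.6 -7.6 0.6 0; 0 0 -0.42 -6.8 -11.4 0.9 0; 0 0 -0.56 -9 -15.5 1.2 0; 0 0 -0.7 -11 -19 1.5 0")

```text
time_s: 0.65
position: [353.4, -419.1, 389.6]
ee_rot: [-3.035, 0.809, -0.0]
wrist_force: [-0.4, -1.0, -1.2]
gripper_width: 91.9
```

```bash
python3 go.py 495 -252 215 0.171
```

```text
t 0.65 grasp [ 353.5 -419.1  230.6] yaw -0.521 zt [ 0.  0. -1.] F [-0.4 -1.  -1.2] M [-0.01 -0.1  -0.02] w 91.9 q [ 0.93  0.34 -0.2   1.77  0.08  1.04  0.18]
turn [-0.    -0.    -0.692] shift [  3.96 -21.54   1.57] rows 4.4 4.6
```

>>> step_arm(series="0 0 -0.14 0.8 -4.3 0.3 0; 0 0 -0.28 1.6 -8.6 0.6 0; 0 0 -0.42 2.4 -13 0.9 0; 0 0 -0.56 3.2 -17.3 1.2 0; 0 0 -0.69 4 -21.5 1.6 0")

```text
time_s: 1.15
position: [495.8, -254.1, 373.7]
ee_rot: [3.13, 0.263, 0.0]
wrist_force: [0.0, -0.5, 0.9]
gripper_width: 91.7
```

```bash
python3 - <<'E'
from h import *
import pickle,go
go.info()
c=cam('wrist');save(c,'w1');pickle.dump(c,open('w1.pkl','wb'))
E
```

```text
t 1.15 grasp [ 495.8 -254.1  214.7] yaw 0.168 zt [ 0. -0. -1.] F [ 0.  -0.5  0.9] M [-0.06 -0.15 -0.02] w 91.7 q [ 0.68  0.39 -0.41  1.76  0.18  1.03  0.38]
```

View pics/w1.png

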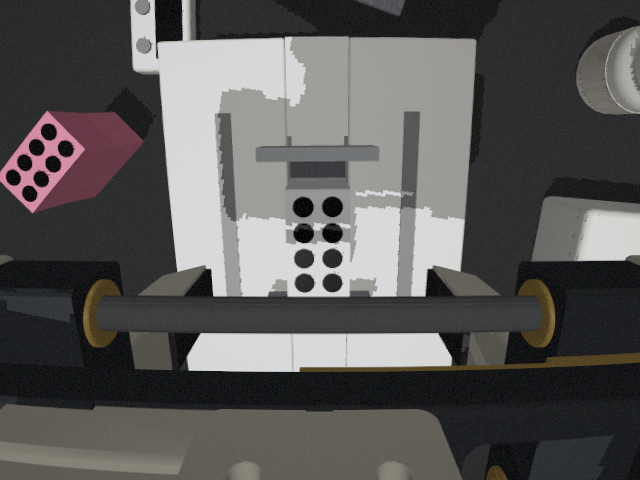

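The block's bores show at columns 304 and 332, rows 207 to 283, between the cheeks, with the pink block at (50,160). I'll locate the bore centres.

```bash
python3 - <<'E'
from h import *
import pickle,go
c=pickle.load(open('w1.pkl','rb'))
b=onplane(c,[(303,207),(332,207),(304,233),(332,233),(304,258),(332,258),(304,283),(332,283)],140)
print(b.round(1),b.mean(0));d=b[:2].mean(0)-b[6:].mean(0);print(np.arctan2(d[1],d[0])-np.pi/2)
E
python3 go.py 495 -252 122 0.171
```

```text
[[ 482.3 -229.8  140. ]
 [ 498.  -227.2  140. ]
 [ 485.2 -244.3  140. ]
 [ 500.6 -241.7  140. ]
 [ 487.5 -258.7  140. ]
 [ 503.1 -256.1  140. ]
 [ 489.9 -273.6  140. ]
 [ 505.8 -270.9  140. ]] [ 494.05843849 -250.28441236  140.        ]
0.17293342720054494
t 1.2 grasp [ 500.6 -246.6  214.4] yaw 0.183 zt [ 0.003  0.004 -1.   ] F [5.2 5.5 0.3] M [ 0.39 -0.42 -0.01] w 92.0 q [ 0.68  0.39 -0.42  1.75  0.18  1.03  0.38]
turn [-0.004 -0.004  0.012] shift [-0.62  0.4   9.23] rows 1.9 0.1
```

>>> step_arm(series="0 0 0 0 0 0 0; 0 0 0 0 0 0 0; 0 0 0 0 0 0 0")

```text
time_s: 1.5
position: [494.1, -257.0, 373.6]
ee_rot: [3.131, 0.249, -0.001]
wrist_force: [-0.4, -0.6, -0.4]
gripper_width: 91.8
```

```bash
python3 - <<'E'
from h import *
import pickle,go
go.info()
c=cam('wrist');save(c,'w2',(230,130,410,300),4);pickle.dump(c,open('w2.pkl','wb'))
go.info()
E
```

```text
t 1.5 grasp [ 494.  -257.1  214.6] yaw 0.159 zt [-0.001 -0.001 -1.   ] F [-0.4 -0.6 -0.4] M [-0.02 -0.11  0.01] w 91.8 q [ 0.69  0.39 -0.41  1.76  0.18  1.03  0.37]
t 1.55 grasp [ 494.  -257.1  214.7] yaw 0.159 zt [-0.001 -0.001 -1.   ] F [-0.6 -0.   0.3] M [-0.02 -0.14 -0.03] w 91.5 q [ 0.69  0.39 -0.41  1.76  0.18  1.03  0.37]
```

View pics/w2.png

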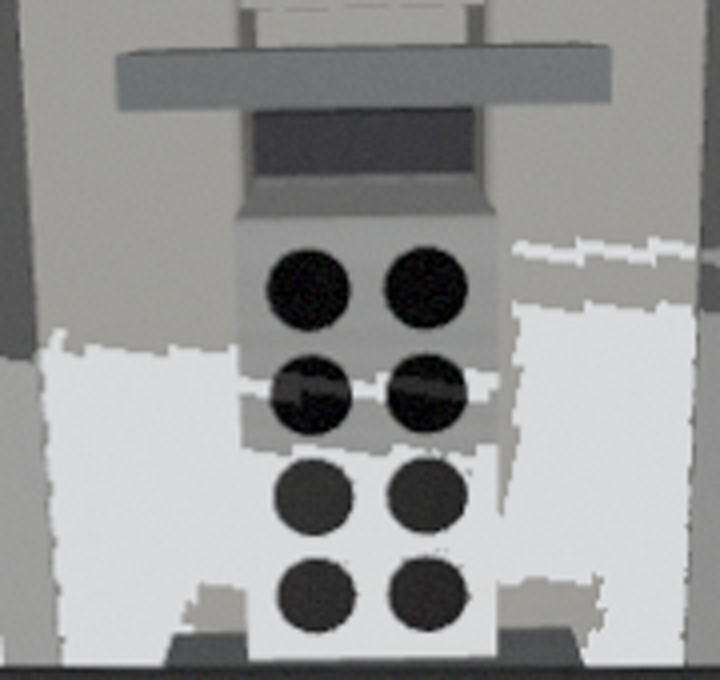

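```bash
python3 - <<'E'
from h import *
import pickle,go
c=pickle.load(open('w2.pkl','rb'))
uv=(np.array([(308,289),(426,288),(311,394),(428,393),(314,496),(428,495),(316,595),(429,594)])+.5)/4-.5+[230,130]
b=onplane(c,uv,140)
print(b.round(1),b.mean(0));d=b[:2].mean(0)-b[6:].mean(0);print(np.arctan2(d[1],d[0])-np.pi/2)
E
python3 go.py 495 -252 122 0.171
```

```text
[[ 482.2 -229.6  140. ]
 [ 498.  -226.9  140. ]
 [ 484.8 -244.1  140. ]
 [ 500.8 -241.4  140. ]
 [ 487.4 -258.7  140. ]
 [ 503.3 -256.   140. ]
 [ 490.  -273.3  140. ]
 [ 506.  -270.6  140. ]] [ 494.05022527 -250.08502369  140.        ]
0.17791060945612513
t 1.55 grasp [ 494.  -257.1  214.7] yaw 0.159 zt [-0.001 -0.001 -1.   ] F [-0.6 -0.   0.3] M [-0.02 -0.14 -0.03] w 91.5 q [ 0.69  0.39 -0.41  1.76  0.18  1.03  0.37]
turn [ 0.001  0.001 -0.012] shift [ 0.18 -0.49  9.27] rows 1.9 0.1
```

```bash
python3 go.py 494.5 -251.2 120 0.173
```

```text
t 1.55 grasp [ 494.  -257.1  214.7] yaw 0.159 zt [-0.001 -0.001 -1.   ] F [-0.6 -0.   0.3] M [-0.02 -0.14 -0.03] w 91.5 q [ 0.69  0.39 -0.41  1.76  0.18  1.03  0.37]
turn [ 0.001  0.001 -0.014] shift [ 0.14 -0.57  9.47] rows 1.9 0.1
```

>>> step_arm(series="0 0 -0.014 0.15 -0.58 2.5 0; 0 0 -0.014 0.15 -0.58 5 0; 0 0 -0.014 0.15 -0.58 7.5 0; 0 0 -0.014 0.15 -0.58 9.4 0; 0 0 -0.014 0.15 -0.58 9.4 0")

```text
time_s: 2.05
position: [493.9, -250.5, 277.5]
ee_rot: [-3.128, -0.272, 0.007]
wrist_force: [0.1, -0.0, -0.2]
gripper_width: 92.1
```

```bash
python3 go.py 494.5 -251.2 120 0.173
```

```text
t 2.05 grasp [ 493.2 -250.3  118.5] yaw 0.174 zt [-0.004  0.001 -1.   ] F [ 0.1 -0.  -0.2] M [-0.02 -0.07  0.04] w 92.1 q [ 0.65  0.5  -0.39  1.87  0.24  0.83  0.32]
turn [-0.002  0.004  0.001] shift [ 0.05  0.08 -0.15] rows 0.0 0.0
```

>>> step_arm(series="0 0.004 0 0.05 0.08 -0.2 0.3; 0 0.004 0 0.05 0.08 -0.2 0.6; 0 0.004 0 0.05 0.08 -0.2 1; 0 0.004 0 0.05 0.08 -0.2 1; 0 0.004 0 0.05 0.08 -0.2 1", squeeze=55)

```text
time_s: 2.55
position: [496.2, -250.4, 282.2]
ee_rot: [3.129, 0.276, 0.007]
wrist_force: [0.3, -0.1, -0.4]
gripper_width: 56.7
```

```bash
python3 go.py 494.5 -251.2 120 0.173
```

```text
t 2.55 grasp [ 496.9 -250.4  123.2] yaw 0.176 zt [ 0.005  0.    -1.   ] F [ 0.3 -0.1 -0.4] M [-0.04 -0.1  -0.02] w 56.7 q [ 0.66  0.49 -0.39  1.86  0.24  0.83  0.32]
turn [ 0.001 -0.005  0.003] shift [-0.18  0.05  0.32] rows 0.1 0.0
```

>>> step_arm(series="0 -0.003 0 -0.1 0.05 0.15 1; 0 -0.003 0 -0.1 0.05 0.15 1; 0 -0.003 0 -0.1 0.05 0.15 1; 0 -0.003 0 -0.1 0.05 0.15 1; 0 -0.003 0 -0.1 0.05 0.15 1")

```text
time_s: 3.05
position: [495.1, -251.1, 280.1]
ee_rot: [-3.129, -0.276, -0.001]
wrist_force: [-0.6, -0.2, -0.4]
gripper_width: 35.7
```

```bash
python3 go.py 494.5 -251.2 120 0.173
```

```text
t 3.05 grasp [ 495.1 -251.   121.1] yaw 0.176 zt [ 0.  0. -1.] F [-0.6 -0.2 -0.4] M [-0.06 -0.04 -0.03] w 35.7 q [ 0.66  0.49 -0.39  1.86  0.24  0.83  0.32]
turn [-0.    -0.     0.003] shift [-0.06  0.    0.11] rows 0.0 0.0
```

>>> step_arm(series="-0.015 0 0 0 -0.36 -0.05 1; -0.03 0 0 0 -0.76 -0.1 1; -0.045 0 0 0 -1.16 -0.13 1; -0.06 0 0 0 -1.56 -0.17 1; -0.07 0 0 0 -1.9 -0.2 1")

```text
time_s: 3.55
position: [491.9, -235.4, 281.7]
ee_rot: [3.055, 0.265, 0.013]
wrist_force: [8.3, -19.1, -20.3]
gripper_width: 35.8
```

```bash
python3 go.py 494.5 -251.2 120 0.173
```

```text
t 3.55 grasp [ 494.2 -247.2  123.2] yaw 0.173 zt [ 0.015 -0.074 -0.997] F [  8.3 -19.1 -20.3] M [-3.09 -1.63  0.07] w 35.8 q [ 0.59  0.46 -0.35  1.91  0.31  0.79  0.22]
turn [ 0.076 -0.002  0.   ] shift [-0.01  1.57  0.39] rows 0.3 0.5
```

>>> step_arm(series="-0.016 0 0 0 -0.5 -0.05 1; -0.032 0 0 0 -1 -0.1 1; -0.048 0 0 0 -1.5 -0.15 1; -0.064 0 0 0 -2 -0.2 1; -0.08 0 0 0 -2.47 -0.25 1")

```text
time_s: 4.05
position: [487.9, -214.4, 283.3]
ee_rot: [2.971, 0.253, 0.025]
wrist_force: [9.5, -30.8, -20.7]
gripper_width: 35.7
```

```bash
python3 go.py 494.5 -251.2 120 0.173
```

```text
t 4.05 grasp [ 492.7 -239.3  126.3] yaw 0.17 zt [ 0.03  -0.157 -0.987] F [  9.5 -30.8 -20.7] M [-6.42 -2.27  0.14] w 35.7 q [ 0.49  0.43 -0.3   1.96  0.41  0.75  0.09]
turn [ 0.16  -0.003 -0.003] shift [0.03 3.62 1.02] rows 0.8 1.1
```

>>> step_arm(series="0.03 0 0 0 0.9 0.12 1; 0.06 0 0 0 1.8 0.28 1; 0.09 0 0 0 2.65 0.48 1; 0.12 0 0 0 3.5 0.7 1; 0.15 0 0 0 4.29 0.93 1")

```text
time_s: 4.55
position: [495.0, -249.0, 280.5]
ee_rot: [-3.126, -0.278, 0.001]
wrist_force: [-5.5, 7.9, 10.5]
gripper_width: 35.7
```

```bash
python3 go.py 494.5 -251.2 120 0.173
```

```text
t 4.55 grasp [ 494.9 -248.5  121.5] yaw 0.178 zt [-0.001  0.003 -1.   ] F [-5.5  7.9 10.5] M [2.67 1.38 0.04] w 35.7 q [ 0.65  0.49 -0.39  1.86  0.24  0.83  0.32]
turn [-0.003  0.     0.005] shift [-0.09  0.2   0.15] rows 0.1 0.0
```

>>> step_arm(series="0.015 0 0 0 0.36 -0.05 1; 0.03 0 0 0 0.76 -0.1 1; 0.045 0 0 0 1.16 -0.13 1; 0.06 0 0 0 1.56 -0.17 1; 0.07 0 0 0 1.9 -0.2 1")

```text
time_s: 5.05
position: [498.2, -265.4, 281.8]
ee_rot: [-3.053, -0.275, 0.013]
wrist_force: [-5.2, 18.3, 3.2]
gripper_width: 35.8
```

>>> step_arm(series="0.016 0 0 0 0.5 -0.05 1; 0.032 0 0 0 1 -0.1 1; 0.048 0 0 0 1.5 -0.15 1; 0.064 0 0 0 2 -0.2 1; 0.08 0 0 0 2.47 -0.25 1")

```text
time_s: 5.55
position: [502.1, -283.0, 282.5]
ee_rot: [-2.961, -0.275, 0.031]
wrist_force: [-12.5, 37.6, 15.1]
gripper_width: 35.7
```

```bash
python3 go.py 494.5 -251.2 120 0.173
```

```text
t 5.55 grasp [ 496.4 -256.9  125.8] yaw 0.186 zt [-0.036  0.164 -0.986] F [-12.5  37.6  15.1] M [ 9.06  2.68 -0.17] w 35.7 q [ 0.78  0.56 -0.45  1.75  0.12  0.97  0.49]
turn [-0.169  0.006  0.012] shift [-0.16 -3.16  0.9 ] rows 0.7 1.1
```

>>> step_arm(series="-0.03 0 0 0 -0.9 0.12 1; -0.06 0 0 0 -1.8 0.28 1; -0.09 0 0 0 -2.65 0.48 1; -0.12 0 0 0 -3.5 0.7 1; -0.15 0 0 0 -4.29 0.93 1")

```text
time_s: 6.05
position: [495.1, -250.5, 280.5]
ee_rot: [3.127, 0.277, 0.002]
wrist_force: [-7.4, -2.2, 19.7]
gripper_width: 35.9
```

>>> step_arm(series="0 0 0 0 0 0 1; 0 0 0 0 0 -0.1 1; 0 0 0 0 0 -0.2 1; 0 0 0 0 0 -0.3 1; 0 0 0 0 0 -0.3 1")

```text
time_s: 6.55
position: [495.1, -251.3, 283.0]
ee_rot: [-3.129, -0.275, -0.001]
wrist_force: [-0.2, 0.4, -4.5]
gripper_width: 35.6
```

```bash
python3 go.py 494.5 -251.2 120 0.173
```

```text
t 6.55 grasp [ 495.2 -251.2  124. ] yaw 0.175 zt [ 0.001  0.001 -1.   ] F [-0.2  0.4 -4.5] M [ 0.02 -0.07 -0.02] w 35.6 q [ 0.66  0.49 -0.39  1.86  0.24  0.84  0.32]
turn [-0.    -0.001  0.002] shift [-0.06 -0.02  0.4 ] rows 0.1 0.0
```

>>> step_arm(series="0 0 0 0 0 -0.15 1; 0 0 0 0 0 -0.3 1; 0 0 0 0 0 -0.5 1; 0 0 0 0 0 -0.7 1; 0 0 0 0 0 -0.9 1")

```text
time_s: 7.05
position: [495.1, -250.7, 292.2]
ee_rot: [-3.129, -0.276, -0.001]
wrist_force: [-0.2, 2.6, -6.8]
gripper_width: 35.6
```

>>> step_arm(series="0 0 0 0 0 -0.2 1; 0 0 0 0 0 -0.5 1; 0 0 0 0 0 -0.8 1; 0 0 0 0 0 -1.1 1; 0 0 0 0 0 -1.4 1")

```text
time_s: 7.55
position: [494.9, -250.1, 305.9]
ee_rot: [-3.127, -0.277, 0.001]
wrist_force: [-1.5, 5.7, -9.3]
gripper_width: 35.9
```

>>> step_arm(series="0 0 0 0 0 -0.4 1; 0 0 0 0 0 -1 1; 0 0 0 0 0 -1.6 1; 0 0 0 0 0 -2.2 1; 0 0 0 0 0 -2.8 1")

```text
time_s: 8.05
position: [495.4, -251.8, 335.1]
ee_rot: [3.128, 0.275, 0.003]
wrist_force: [0.5, -0.5, -5.5]
gripper_width: 35.5
```

>>> step_arm(series="0 0 0 0 0 -1 1; 0 0 0 0 0 -2.4 1; 0 0 0 0 0 -3.8 1; 0 0 0 0 0 -5 1; 0 0 0 0 0 -6 1")

```text
time_s: 8.55
position: [495.2, -251.2, 395.9]
ee_rot: [3.129, 0.276, 0.004]
wrist_force: [0.1, 0.1, -5.0]
gripper_width: 35.9
```

```bash
python3 - <<'E'
from h import *
import pickle,go
go.info()
c=cam('scene');save(c,'s1',(150,60,450,285),2.6);pickle.dump(c,open('s1.pkl','wb'))
E
python3 go.py 471.5 -6 180 0.173
```

```text
t 8.55 grasp [ 495.6 -251.3  236.9] yaw 0.176 zt [ 0.002 -0.001 -1.   ] F [ 0.1  0.1 -5. ] M [ 0.02 -0.11 -0.01] w 35.9 q [ 0.69  0.37 -0.42  1.73  0.17  1.08  0.39]
t 8.6 grasp [ 496.2 -251.4  238.2] yaw 0.176 zt [ 0.004 -0.001 -1.   ] F [ 1.4  0.3 -3.2] M [-0.05 -0.2  -0.01] w 35.5 q [ 0.69  0.36 -0.42  1.73  0.17  1.08  0.39]
turn [ 0.002 -0.004  0.003] shift [  1.89 -24.58   5.77] rows 5.1 0.0
```

View pics/s1.png

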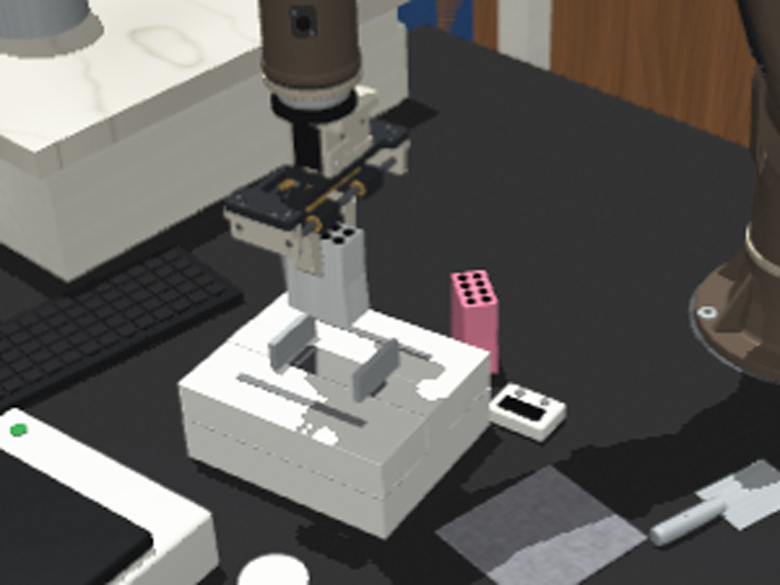

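The block hangs upright from the fingers above the heater, at about (330,270) in the crop. The mat lies clear at (540,530), so I'll carry the block there.

>>> step_arm(series="0 0 0 0.1 -1.2 0 1; 0 0 0 0.3 -4 0 1; 0 0 0 0.6 -7.5 0 1; 0 0 0 0.9 -11.2 0 1; 0 0 0 1.1 -15 0 1")

```text
time_s: 9.1
position: [478.9, -99.3, 393.5]
ee_rot: [-3.129, -0.276, -0.0]
wrist_force: [0.5, 0.7, -4.3]
gripper_width: 35.8
```

>>> step_arm(series="0 0 0 0.3 -3.7 0.3 1; 0 0 0 0.5 -6.5 0.8 1; 0 0 0 0.7 -8.5 1.4 1; 0 0 0 0.8 -9.5 2 1; 0 0 0 0.8 -9.5 2.5 1")

```text
time_s: 9.6
position: [470.5, -5.0, 368.5]
ee_rot: [-3.129, -0.28, -0.0]
wrist_force: [-0.1, -0.7, -4.1]
gripper_width: 35.8
```

>>> step_arm(series="0 0 0 0 0 0 1; 0 0 0 0 0 0 1; 0 0 0 0 0 0 1")

```text
time_s: 9.9
position: [471.1, -7.6, 369.3]
ee_rot: [3.13, 0.273, 0.002]
wrist_force: [0.3, -0.3, -5.7]
gripper_width: 36.0
```

```bash
python3 go.py 471.5 -6 90 0.173; python3 - <<'E'
from h import *
import pickle,go
c=cam('scene');save(c,'s2',(240,60,500,280),3);pickle.dump(c,open('s2.pkl','wb'))
c=cam('wrist');save(c,'w3');pickle.dump(c,open('w3.pkl','wb'))
go.info()
E
```

```text
t 9.9 grasp [471.3  -7.6 210.3] yaw 0.174 zt [ 0.001 -0.    -1.   ] F [ 0.3 -0.3 -5.7] M [ 0.01 -0.13 -0.02] w 36.0 q [ 0.35  0.28 -0.54  1.95  0.17  0.96 -0.1 ]
turn [ 0.    -0.001  0.001] shift [ 0.05 -0.15 12.03] rows 2.4 0.0
t 10.0 grasp [471.3  -7.2 210.4] yaw 0.175 zt [ 0.001 -0.    -1.   ] F [ 0.3 -0.9 -4. ] M [ 0.02 -0.13 -0.03] w 35.8 q [ 0.35  0.28 -0.54  1.95  0.17  0.96 -0.1 ]
```

View pics/s2.png

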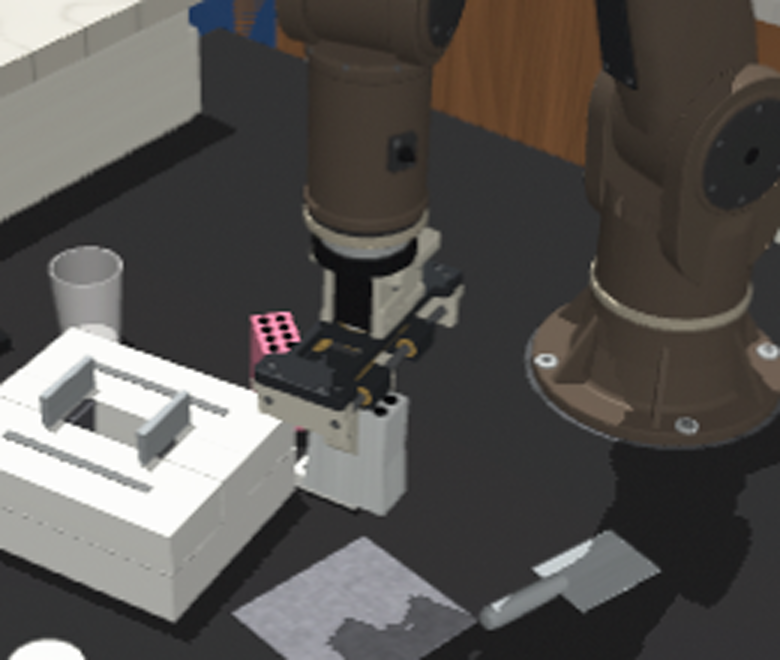

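View pics/w3.png

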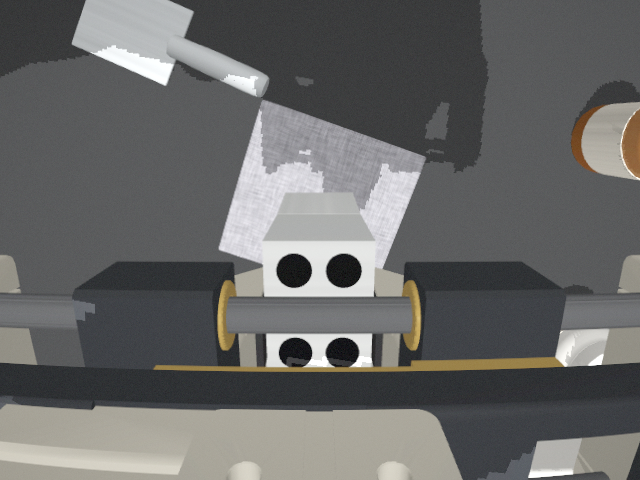

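```bash
cat > ov.py <<'E'
from h import *
def corners(ctr,Rm):
    L=[]
    for z,w in((45,32),(0,32),(-45,36)):
        for sx in(-18,18):
            for sy in(-w,w): L.append((sx,sy,z))
    return np.array(L,float)@Rm.T+ctr
def over(c,ctr,Rm,n,crop,s):
    u=proj(c,corners(ctr,Rm))
    x0,y0,x1,y1=crop
    f=cv2.resize(c['frame'][y0:y1,x0:x1,::-1].copy(),None,fx=s,fy=s,interpolation=cv2.INTER_CUBIC)
    v=((u-[x0,y0]+.5)*s-.5)
    E=[(0,1),(0,2),(1,3),(2,3),(8,9),(8,10),(9,11),(10,11),(0,4),(4,8),(1,5),(5,9),(2,6),(6,10),(3,7),(7,11)]
    for a,b in E: cv2.line(f,tuple(int(k) for k in v[a].round()),tuple(int(k) for k in v[b].round()),(0,0,255),1,cv2.LINE_AA)
    cv2.imwrite('pics/%s.png'%n,f)
E
python3 - <<'E'
from ov import *
import pickle
c=pickle.load(open('s2.pkl','rb'))
g=np.array([471.3,-7.3,210.4]);
over(c,g+[0,0,-26],R.from_euler('z',.174).as_matrix(),'ov2',(320,170,400,240),8)
c=pickle.load(open('w3.pkl','rb'))
over(c,g+[0,0,-26],R.from_euler('z',.174).as_matrix(),'ov3',(220,150,420,300),4)
E
```

View pics/ov2.png

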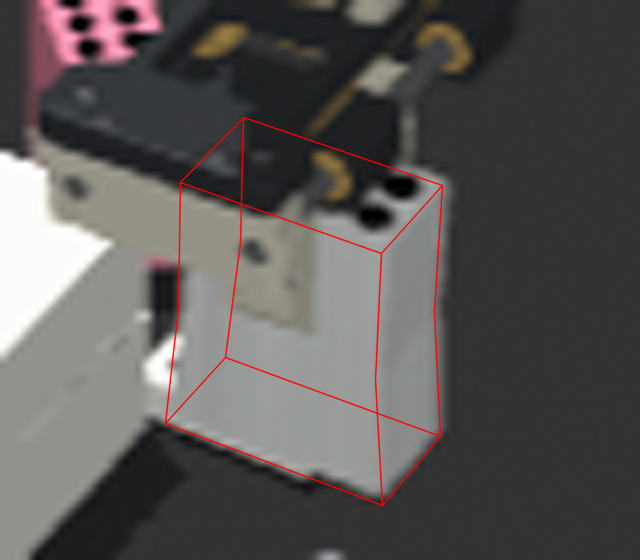

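View pics/ov3.png

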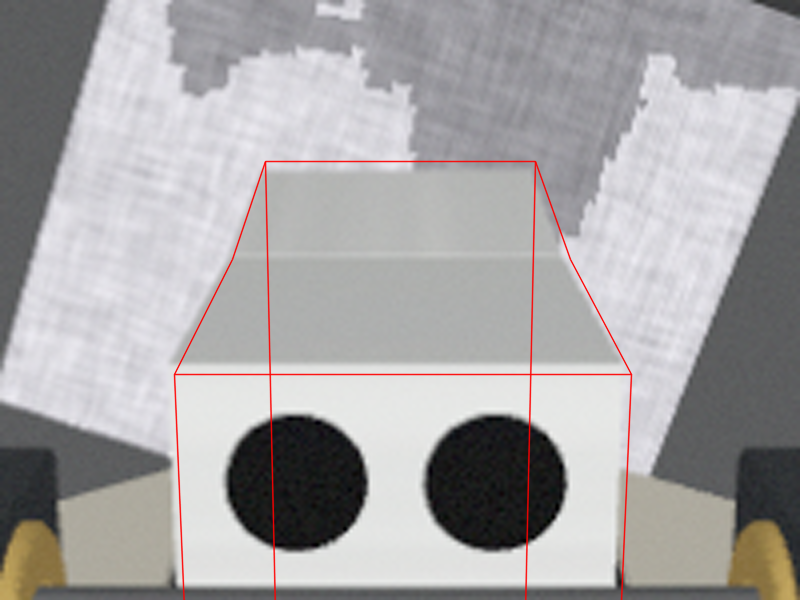

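>>> step_arm(series="0.01 0 0 0 0 2 1; 0.02 0 0 0 0 5 1; 0.02 0 0 0 0 8.5 1; 0.02 0 0 0 0 11 1; 0.02 0 0 0 0 12 1")

```text
time_s: 10.5
position: [470.5, -7.0, 247.3]
ee_rot: [-3.109, -0.273, 0.006]
wrist_force: [-1.4, -0.7, -5.3]
gripper_width: 35.6
```

>>> step_arm(series="0 0 0 0 0 0.1 1; 0 0 0 0 0 0.25 1; 0 0 0 0 0 0.4 1; 0 0 0 0 0 0.55 1; 0 0 0 0 0 0.6 1")

```text
time_s: 11.0
position: [471.3, -6.4, 243.7]
ee_rot: [-3.11, -0.274, -0.001]
wrist_force: [-0.8, -1.2, -5.4]
gripper_width: 36.1
```

```bash
python3 go.py 471.5 -6 75 0.173
```

```text
t 11.0 grasp [471.   -3.3  84.7] yaw 0.176 zt [-0.001  0.02  -1.   ] F [-0.8 -1.2 -5.4] M [-0.07 -0.13 -0.01] w 36.1 q [ 0.28  0.45 -0.48  2.09  0.3   0.67 -0.22]
turn [-0.02  -0.002  0.003] shift [ 0.03 -0.02  0.97] rows 0.2 0.1
```

>>> step_arm(series="0 0 0 0 0 0.15 1; 0 0 0 0 0 0.3 1; 0 0 0 0 0 0.45 1; 0 0 0 0 0 0.6 1; 0 0 0 0 0 0.7 1")

```text
time_s: 11.5
position: [471.0, -6.2, 236.0]
ee_rot: [-3.109, -0.274, 0.002]
wrist_force: [0.2, -0.6, -4.6]
gripper_width: 35.9
```

>>> step_arm(series="0 0 0 0 0 0.05 1; 0 0 0 0 0 0.1 1; 0 0 0 0 0 0.15 1; 0 0 0 0 0 0.2 1; 0 0 0 0 0 0.2 1")

```text
time_s: 12.0
position: [471.1, -6.2, 234.2]
ee_rot: [-3.11, -0.274, 0.001]
wrist_force: [-0.0, 0.2, -4.5]
gripper_width: 35.8
```

```bash
python3 go.py 471.5 -6 75 0.173
```

```text
t 12.0 grasp [470.7  -3.   75.3] yaw 0.176 zt [-0.002  0.02  -1.   ] F [-0.   0.2 -4.5] M [-0.04 -0.09  0.  ] w 35.8 q [ 0.27  0.47 -0.47  2.09  0.31  0.65 -0.23]
turn [-0.02  -0.001  0.003] shift [ 0.05 -0.01  0.02] rows 0.0 0.1
```

>>> step_arm(series="0 0 0 0 0 0.05 1; 0 0 0 0 0 0.1 1; 0 0 0 0 0 0.15 1; 0 0 0 0 0 0.2 1; 0 0 0 0 0 0.2 1")

```text
time_s: 12.5
position: [471.0, -5.8, 234.1]
ee_rot: [-3.111, -0.275, 0.0]
wrist_force: [-9.5, -0.7, 28.6]
gripper_width: 35.7
```

```bash
python3 go.py 471.5 -6 75 0.173
```

```text
t 12.5 grasp [470.7  -2.9  75.1] yaw 0.176 zt [-0.002  0.019 -1.   ] F [-9.5 -0.7 28.6] M [-0.34  2.34 -0.02] w 35.7 q [ 0.27  0.47 -0.47  2.09  0.31  0.65 -0.23]
turn [-0.019 -0.002  0.003] shift [0.05 0.03 0.01] rows 0.0 0.1
```

>>> step_arm(series="0 0 0 0 0 -0.08 1; 0 0 0 0 0 -0.16 1; 0 0 0 0 0 -0.16 1")

```text
time_s: 12.8
position: [471.1, -6.1, 234.1]
ee_rot: [-3.11, -0.274, 0.001]
wrist_force: [-3.0, 0.6, 6.6]
gripper_width: 35.7
```

```bash
python3 go.py 471.5 -6 75 0.173
```

```text
t 12.8 grasp [470.7  -3.   75.2] yaw 0.176 zt [-0.002  0.02  -1.   ] F [-3.   0.6  6.6] M [-0.23  0.64  0.  ] w 35.7 q [ 0.27  0.47 -0.47  2.09  0.31  0.65 -0.23]
turn [-0.02  -0.001  0.003] shift [ 0.04 -0.    0.01] rows 0.0 0.1
```

Net push is now about 11 N. Reduce the squeeze first so the block can seat flat, then open.

>>> step_arm(series="0 0 0 0 0 0 1; 0 0 0 0 0 0 1; 0 0 0 0 0 -0.02 1", squeeze=4)

```text
time_s: 13.1
position: [471.1, -6.1, 234.1]
ee_rot: [-3.109, -0.274, 0.001]
wrist_force: [-0.5, 0.5, 1.8]
gripper_width: 36.2
```

>>> step_arm(series="0 0 0 0 0 0 0.55; 0 0 0 0 0 0 0.5; 0 0 0 0 0 0 0.4; 0 0 0 0 0 0 0.2; 0 0 0 0 0 0 0")

```text
time_s: 13.6
position: [471.1, -6.2, 234.0]
ee_rot: [-3.11, -0.274, 0.001]
wrist_force: [-0.2, -0.0, -0.5]
gripper_width: 65.3
```

```bash
python3 go.py 471.5 -6 200 0.173
```

```text
t 13.6 grasp [470.7  -3.1  75. ] yaw 0.176 zt [-0.002  0.02  -1.   ] F [-0.2 -0.  -0.5] M [-0.02 -0.14  0.03] w 65.3 q [ 0.27  0.47 -0.47  2.09  0.31  0.65 -0.23]
turn [-0.02  -0.001  0.003] shift [  0.06  -0.26 -12.5 ] rows 2.5 0.1
```

>>> step_arm(series="0 0 0 0 0 -0.5 0; 0 0 0 0 0 -2 0; 0 0 0 0 0 -5.5 0; -0.01 0 0 0 -0.1 -9.5 0; -0.02 0 0 0 -0.3 -12.5 0")

```text
time_s: 14.1
position: [470.9, -5.7, 361.5]
ee_rot: [3.129, 0.276, 0.004]
wrist_force: [0.6, -0.9, -1.0]
gripper_width: 91.6
```

>>> step_arm(series="0 0 0 0 0 0 0; 0 0 0 0 0 0 0; 0 0 0 0 0 0 0")

```text
time_s: 14.4
position: [470.4, -5.9, 358.3]
ee_rot: [-3.129, -0.276, 0.001]
wrist_force: [-0.7, -0.1, -0.3]
gripper_width: 91.7
```

```bash
python3 - <<'E'
from h import *
import pickle,go
go.info()
c=cam('wrist');save(c,'w4');pickle.dump(c,open('w4.pkl','wb'))
c=cam('scene');save(c,'s4',(240,60,500,280),3);pickle.dump(c,open('s4.pkl','wb'))
E
```

```text
t 14.4 grasp [470.3  -5.9 199.3] yaw 0.176 zt [-0.  0. -1.] F [-0.7 -0.1 -0.3] M [-0.01 -0.11  0.03] w 91.7 q [ 0.34  0.29 -0.54  1.96  0.18  0.94 -0.11]
```

View pics/w4.png

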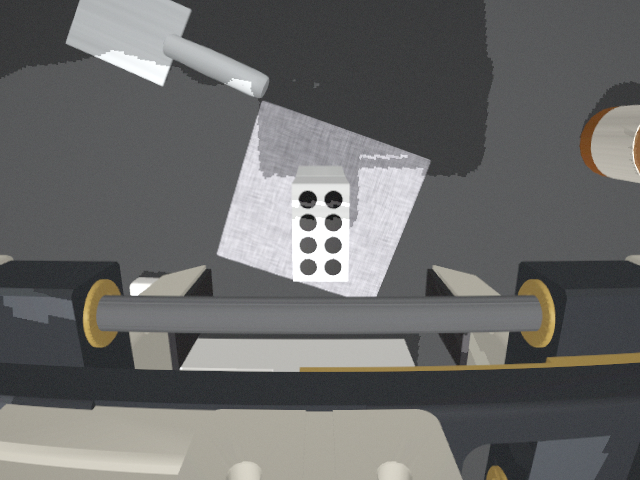

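View pics/s4.png

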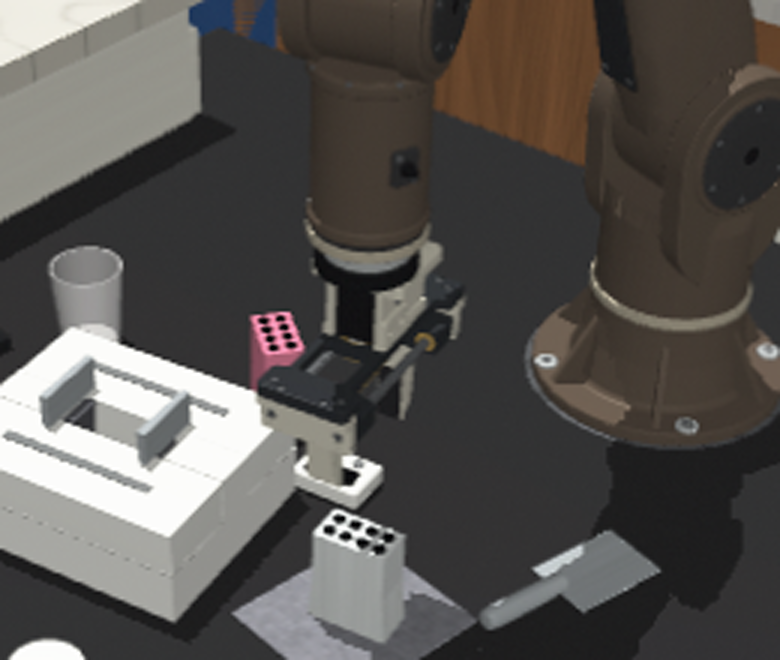

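The block stands upright and free on the mat: in the wrist view its bores are at columns 308 and 333, rows 200 to 267. All objects are undisturbed.

```bash
python3 - <<'E'
from h import *
import pickle,go
c=pickle.load(open('w4.pkl','rb'))
b=onplane(c,[(308,200),(334,200),(308,222.5),(333,222.5),(308,245),(333,245),(308,267),(333,267)],94)
print(b.round(1),b.mean(0));d=b[:2].mean(0)-b[6:].mean(0);print(np.arctan2(d[1],d[0])-np.pi/2)
E
python3 go.py 470.5 -3 180 1.746
```

```text
[[458.7  17.4  94. ]
 [474.7  20.2  94. ]
 [461.1   3.2  94. ]
 [476.7   5.9  94. ]
 [463.6 -11.4  94. ]
 [479.4  -8.6  94. ]
 [466.1 -26.1  94. ]
 [482.1 -23.3  94. ]] [470.28113971  -2.85146049  94.        ]
0.16942480089079304
t 14.5 grasp [470.2  -5.8 199. ] yaw 0.176 zt [-0.001  0.    -1.   ] F [ 0.4 -0.  -0.7] M [-0.02 -0.12 -0.04] w 91.8 q [ 0.34  0.29 -0.54  1.96  0.18  0.94 -0.11]
turn [-1.00e-03  0.00e+00 -1.57e+00] shift [ 0.06 -0.28  1.9 ] rows 0.4 10.5
```

>>> step_arm(series="0 0 -0.1 0 0 0 0; 0 0 -0.24 0 -0.1 0 0; 0 0 -0.38 0 -0.2 0 0; 0 0 -0.52 0 -0.28 0 0; 0 0 -0.66 0 -0.28 0 0")

```text
time_s: 15.0
position: [470.1, -2.9, 358.1]
ee_rot: [-2.867, -1.284, 0.001]
wrist_force: [0.1, 0.8, -0.5]
gripper_width: 91.9
```

>>> step_arm(series="0 0 -0.14 0 0 0 0; 0 0 -0.28 0 0 0 0; 0 0 -0.42 0 0 0 0; 0 0 -0.56 0 0 0 0; 0 0 -0.7 0 0 0 0")

```text
time_s: 15.5
position: [470.1, -3.1, 358.1]
ee_rot: [-2.253, -2.188, 0.0]
wrist_force: [0.3, 0.1, -0.3]
gripper_width: 91.7
```

>>> step_arm(series="0 0 -0.12 0 0 0 0; 0 0 -0.2 0 0 0 0; 0 0 -0.2 0 0 0 0; 0 0 -0.2 0 0 0 0")

```text
time_s: 15.9
position: [470.2, -3.1, 358.4]
ee_rot: [-2.033, -2.394, -0.001]
wrist_force: [-0.2, -0.0, -0.0]
gripper_width: 91.5
```

```bash
python3 go.py 470.4 -2.9 120 1.743;  python3 - <<'E'
from h import *
import pickle,go
c=cam('wrist');save(c,'w5');pickle.dump(c,open('w5.pkl','wb'))
E
```

```text
t 15.9 grasp [470.2  -3.  199.4] yaw 1.733 zt [-0.     0.001 -1.   ] F [-0.2 -0.  -0. ] M [ 0.11 -0.1   0.05] w 91.5 q [ 0.59  0.37 -0.88  1.95  0.34  0.98  1.29]
turn [-0.    -0.001 -0.01 ] shift [0.01 0.02 7.94] rows 1.6 0.1
```

View pics/w5.png

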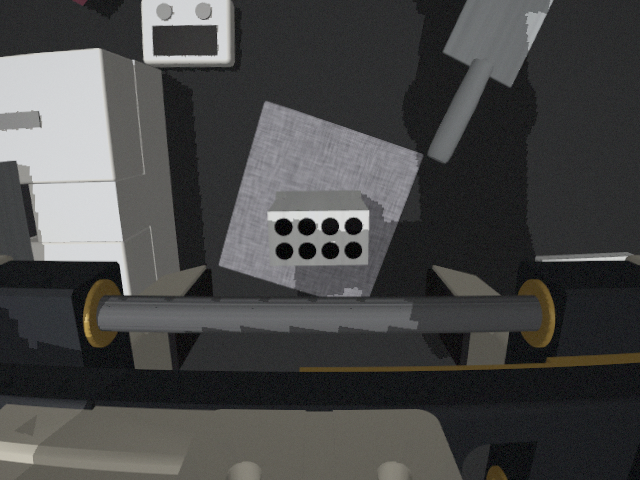

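```bash
python3 - <<'E'
from h import *
import pickle,go
c=pickle.load(open('w5.pkl','rb'))
b=onplane(c,[(284,226),(307,226),(330,226),(353,225),(284,251),(307,251),(330,250),(354,250)],94)
print(b.mean(0));d=b[[0,4]].mean(0)-b[[3,7]].mean(0);print(np.arctan2(d[1],d[0])-np.pi/2)
E
python3 go.py 470.4 -2.9 72 1.743
```

```text
[469.7952414   -2.44999475  94.        ]
-2.9648534422458974
t 15.95 grasp [470.2  -3.  199.6] yaw 1.734 zt [ 0.  0. -1.] F [ 0.9 -0.2 -0.2] M [ 0.07 -0.09  0.02] w 91.6 q [ 0.59  0.37 -0.88  1.95  0.34  0.98  1.29]
turn [ 0.    -0.    -0.009] shift [ 0.    0.02 12.76] rows 2.6 0.1
```

>>> step_arm(series="0 0 -0.01 0.02 0 2.5 0; 0 0 -0.01 0.02 0 6 0; 0 0 -0.01 0.02 0 9.5 0; 0 0 -0.01 0.02 0 12 0; 0 0 -0.01 0.02 0 12.7 0")

```text
time_s: 16.45
position: [469.4, -2.8, 229.8]
ee_rot: [-2.018, -2.404, 0.003]
wrist_force: [0.5, 0.4, -0.3]
gripper_width: 91.5
```

>>> step_arm(series="0 0 0 0 0 0 0; 0 0 0 0 0 0 0; 0 0 0 0 0 0 0")

```text
time_s: 16.75
position: [471.0, -2.6, 233.3]
ee_rot: [2.018, 2.405, 0.003]
wrist_force: [1.1, 0.0, 0.8]
gripper_width: 91.8
```

```bash
python3 go.py 470.2 -2.8 72 1.743
```

```text
t 16.75 grasp [471.5  -2.6  74.3] yaw 1.745 zt [ 0.003  0.    -1.   ] F [1.1 0.  0.8] M [ 0.11 -0.14  0.01] w 91.8 q [ 0.45  0.54 -0.74  2.08  0.55  0.72  1.1 ]
turn [0.003 0.001 0.002] shift [-0.   -0.08  0.23] rows 0.0 0.0
```

Settling. I'll close gently on the narrow ends.

>>> step_arm(series="0 0 0 0 0 0.15 0.15; 0 0 0 0 0 0.15 0.3; 0 0 0 0 0 0.15 0.5; 0 0 0 0 0 0.15 0.8; 0 0 0 0 0 0.15 1", squeeze=15)

```text
time_s: 17.25
position: [470.5, -2.8, 230.7]
ee_rot: [2.018, 2.406, 0.001]
wrist_force: [-0.4, -0.8, 2.7]
gripper_width: 63.8
```

>>> step_arm(series="0 0 0 0 0 0 1; 0 0 0 0 0 0 1; 0 0 0 0 0 0 1", squeeze=40)

```text
time_s: 17.55
position: [470.5, -2.8, 230.7]
ee_rot: [2.018, 2.406, 0.001]
wrist_force: [-1.1, -2.3, 5.6]
gripper_width: 63.7
```

```bash
python3 go.py 470.2 -2.8 72 1.743
```

```text
t 17.55 grasp [470.7  -2.8  71.7] yaw 1.746 zt [ 0.001 -0.    -1.   ] F [-1.1 -2.3  5.6] M [-0.07  0.11  0.02] w 63.7 q [ 0.45  0.54 -0.74  2.08  0.56  0.72  1.1 ]
turn [0.001 0.    0.003] shift [ 0.01 -0.03 -0.03] rows 0.0 0.0
```

>>> step_arm(series="0 0 0 0 0 -0.3 1; 0 0 0 0 0 -1 1; 0 0 0 0 0 -3 1; 0 0 0 0 0 -6 1; 0 0 0 0 0 -9 1")

```text
time_s: 18.05
position: [469.8, -2.6, 321.3]
ee_rot: [-2.017, -2.407, -0.0]
wrist_force: [1.2, -0.7, -6.0]
gripper_width: 63.5
```

>>> step_arm(series="0 0 0 0 0 -2.5 1; 0 0 0 0 0 -4.5 1; 0 0 0 0 0 -5.5 1; 0 0 0 0 0 -6 1; 0 0 0 0 0 -6 1")

```text
time_s: 18.55
position: [470.1, -2.9, 380.4]
ee_rot: [2.018, 2.407, 0.001]
wrist_force: [0.0, 0.5, -5.6]
gripper_width: 64.3
```

```bash
python3 - <<'E'
from h import *
import pickle,go
c=cam('top');save(c,'t6',(160,185,340,305),4.4);pickle.dump(c,open('t6.pkl','wb'))
c=cam('wrist');save(c,'w6');pickle.dump(c,open('w6.pkl','wb'))
E
python3 go.py 554.4 262 215 1.766
```

```text
t 18.65 grasp [469.8  -2.9 220.6] yaw 1.746 zt [-0.001  0.    -1.   ] F [ 0.1 -0.5 -5.1] M [ 0.11 -0.16  0.02] w 63.8 q [ 0.61  0.34 -0.9   1.92  0.31  1.03  1.32]
turn [-0.001 -0.    -0.02 ] shift [24.62 12.94  0.56] rows 5.6 0.1
```

View pics/t6.png

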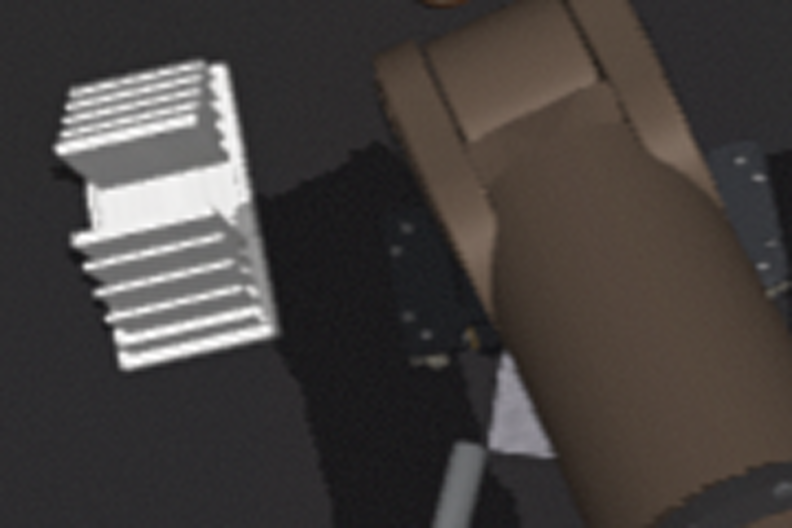

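View pics/w6.png

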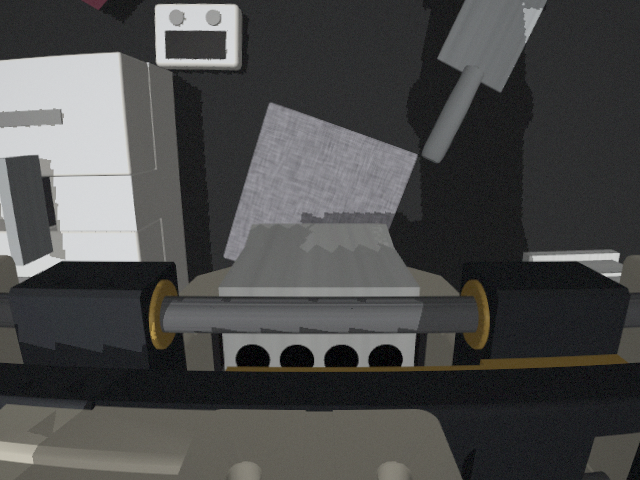

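>>> step_arm(series="0 0 0 1.2 0.6 0 1; 0 0 0 4 2.1 0 1; 0 0 -0.01 7.5 4 0 1; 0 0 -0.01 11 5.9 0 1; 0 0 -0.02 14.5 7.7 0 1")

```text
time_s: 19.15
position: [521.1, 154.6, 379.3]
ee_rot: [-1.995, -2.427, 0.001]
wrist_force: [0.7, 0.5, -4.3]
gripper_width: 63.9
```

>>> step_arm(series="0 0 0 3.3 1.7 0 1; 0 0 0 6 3.2 0 1; 0 0 0 8 4.3 0 1; 0 0 0 9.3 4.9 0 1; 0 0 0 9.8 5.2 0 1")

```text
time_s: 19.65
position: [552.5, 261.0, 379.6]
ee_rot: [-1.992, -2.429, 0.001]
wrist_force: [0.5, 0.2, -4.0]
gripper_width: 63.5
```

>>> step_arm(series="0 0 0 0 0 0 1; 0 0 0 0 0 0 1; 0 0 0 0 0 0 1")

```text
time_s: 19.95
position: [553.0, 258.3, 380.6]
ee_rot: [1.996, 2.425, -0.0]
wrist_force: [0.4, 0.3, -5.5]
gripper_width: 63.6
```

```bash
python3 - <<'E'
from h import *
import pickle,go
c=cam('scene');save(c,'s7',(340,150,560,390),2.5);pickle.dump(c,open('s7.pkl','wb'))
c=cam('wrist');save(c,'w7');pickle.dump(c,open('w7.pkl','wb'))
c=cam('top');save(c,'t7',(130,165,310,285),4.4);pickle.dump(c,open('t7.pkl','wb'))
E
python3 go.py 554.4 262 215 1.766
```

```text
t 20.1 grasp [553.2 258.8 221.8] yaw 1.765 zt [ 0.001 -0.    -1.   ] F [-1.3  0.3 -4.4] M [ 0.14 -0.13  0.02] w 63.8 q [ 0.02  0.57 -0.84  1.59  0.45  1.18  0.85]
turn [ 0.001  0.001 -0.001] shift [0.29 0.2  0.68] rows 0.2 0.0
```

View pics/s7.png

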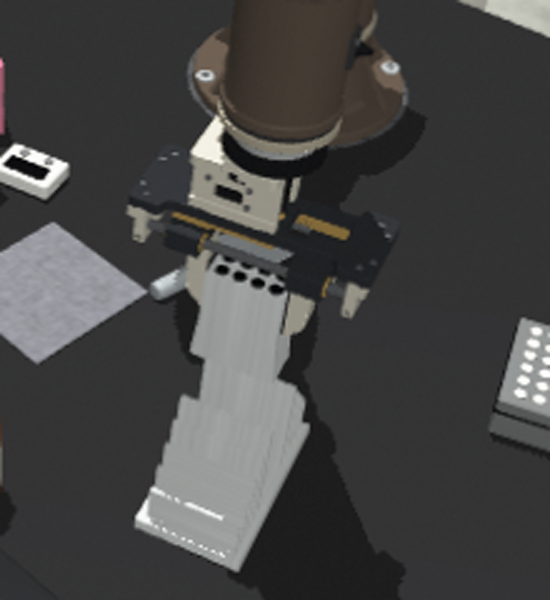

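View pics/w7.png

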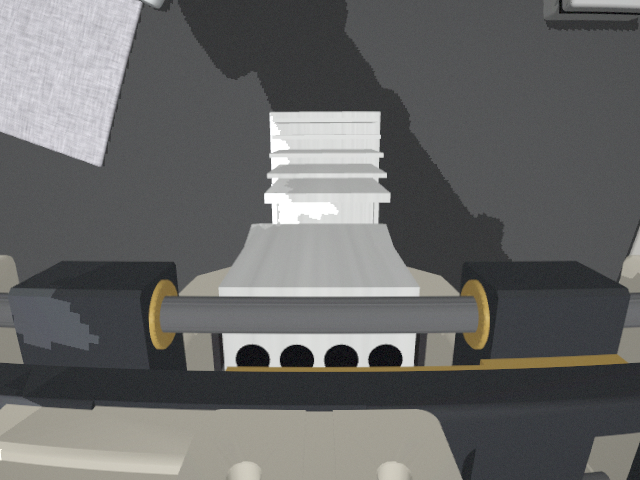

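```bash
python3 - <<'E'
from h import *
import pickle,go
c=pickle.load(open('w7.pkl','rb'))
save(c,'w7c',(250,100,400,230),5.3)
print((go.R.from_matrix(c['T'][:3,:3]).as_matrix()).round(2),c['T'][:3,3])
# project expected dock features
Rz=R.from_euler('z',.195).as_matrix();o=np.array([554.4,262,0])
for n,p in dict(tallin_l=(-24,40,112),tallin_r=(-24,-40,112),tallout_l=(-28,40,112),base_l=(-85,47,12),base_r=(-85,-47,12)).items():
    print(n,proj(c,Rz@np.array(p)+o).round(1))
E
```

```text
[[-0.19  0.95  0.24]
 [ 0.98  0.19  0.05]
 [-0.    0.24 -0.97]] [488.44949161 246.29026092 360.33450229]
tallin_l [[386.  203.1]]
tallin_r [[260.5 203.3]]
tallout_l [[386.2 196.9]]
base_l [[377.2 112.2]]
base_r [[266.9 112.4]]
```

View pics/w7c.png

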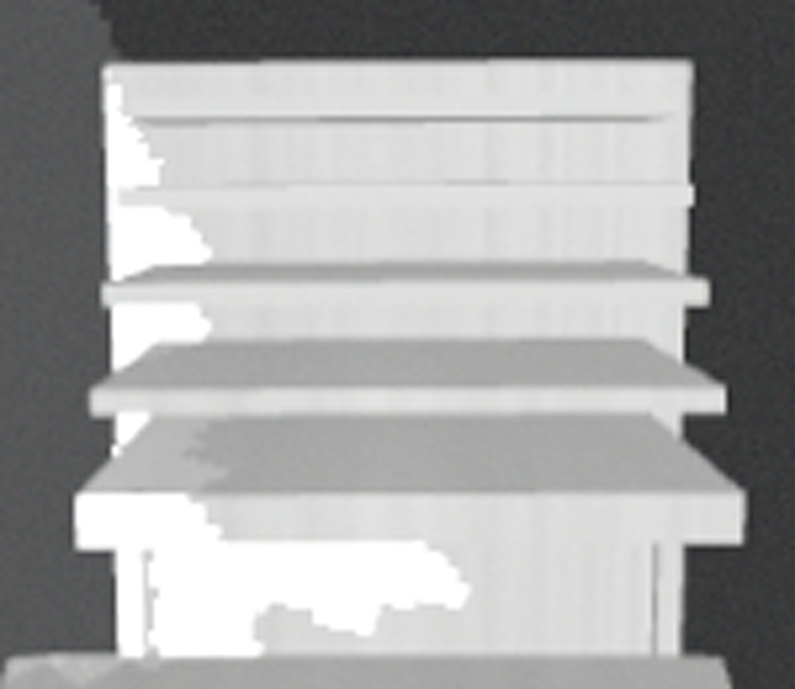

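View pics/t7.png

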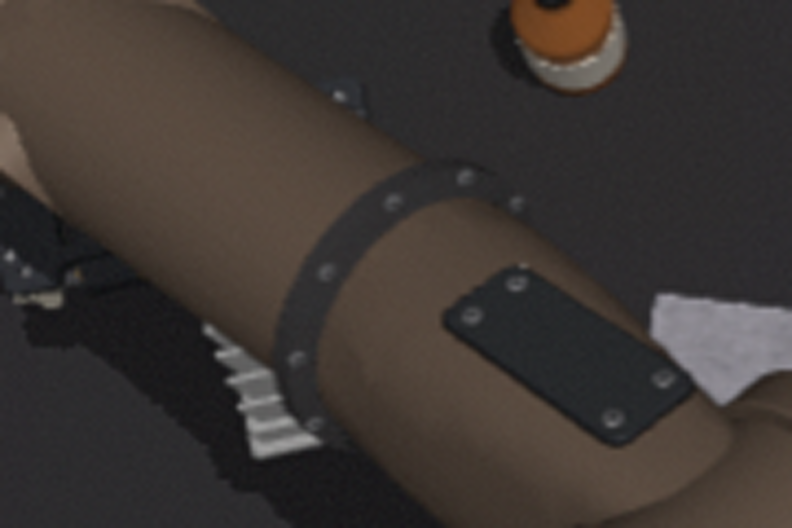

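```bash
python3 go.py 554.1 264 200 1.766; python3 - <<'E'
from h import *
import pickle,go
c=pickle.load(open('w7.pkl','rb'))
print(proj(c,[553.0,258.5,245]),proj(c,np.array([553.0,258.5,154])-18*np.array([.98,.19,0])))
E
```

```text
t 20.1 grasp [553.2 258.8 221.8] yaw 1.765 zt [ 0.001 -0.    -1.   ] F [-1.3  0.3 -4.4] M [ 0.14 -0.13  0.02] w 63.8 q [ 0.02  0.57 -0.84  1.59  0.45  1.18  0.85]
turn [ 0.001  0.001 -0.001] shift [0.49 0.21 2.18] rows 0.4 0.0
[[317.70267387 340.97999957]] [[318.27400705 224.1500992 ]]
```

>>> step_arm(series="0 0 0 0.2 0.1 0.3 1; 0 0 0 0.4 0.15 0.9 1; 0 0 0 0.5 0.2 1.6 1; 0 0 0 0.5 0.2 2.2 1; 0 0 0 0.5 0.2 2.2 1")

```text
time_s: 20.6
position: [553.6, 264.7, 357.2]
ee_rot: [-1.994, -2.427, 0.002]
wrist_force: [-0.4, -0.9, -4.9]
gripper_width: 63.7
```

>>> step_arm(series="0 0 0 0 0 0 1; 0 0 0 0 0 0 1")

```text
time_s: 20.8
position: [553.9, 265.0, 358.9]
ee_rot: [1.994, 2.427, 0.002]
wrist_force: [0.3, -0.6, -4.6]
gripper_width: 63.7
```

```bash
python3 - <<'E'
from h import *
import pickle,go
go.info()
c=cam('wrist');save(c,'w8c',(220,100,420,250),4);pickle.dump(c,open('w8.pkl','wb'))
E
python3 go.py 554.1 264 120 1.766
```

```text
t 20.8 grasp [554.1 265.1 199.9] yaw 1.766 zt [ 0.001  0.    -1.   ] F [ 0.3 -0.6 -4.6] M [ 0.16 -0.17  0.02] w 63.7 q [ 0.    0.59 -0.83  1.61  0.47  1.15  0.83]
t 20.85 grasp [554.2 265.1 199.9] yaw 1.766 zt [ 0.001  0.    -1.   ] F [-0.7  0.7 -4.8] M [ 0.05 -0.15  0.01] w 64.0 q [ 0.    0.59 -0.83  1.61  0.47  1.15  0.83]
turn [ 0.001 -0.    -0.   ] shift [-0.1  -0.02  7.99] rows 1.6 0.0
```

View pics/w8c.png

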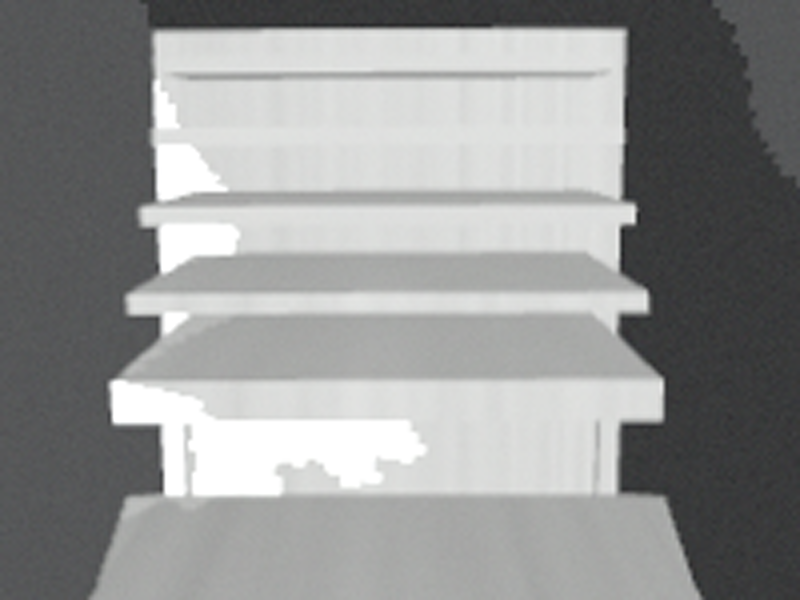

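>>> step_arm(series="0 0 0 -0.15 0 1 1; 0 0 0 -0.18 0 2 1; 0 0 0 -0.18 0 3 1; 0 0 0 -0.18 0 4 1; 0 0 0 -0.18 0 5 1")

```text
time_s: 21.35
position: [554.2, 263.1, 307.4]
ee_rot: [1.994, 2.427, 0.0]
wrist_force: [0.5, -0.2, -3.8]
gripper_width: 63.9
```

```bash
python3 go.py 554.3 263.3 80 1.766
```

```text
t 21.35 grasp [554.2 263.1 148.4] yaw 1.766 zt [ 0. -0. -1.] F [ 0.5 -0.2 -3.8] M [ 0.09 -0.16 -0.  ] w 63.9 q [-0.01  0.64 -0.8   1.67  0.52  1.05  0.79]
turn [ 0.  0. -0.] shift [0.02 0.01 6.84] rows 1.4 0.0
```

>>> step_arm(series="0 0 0 0 0 1.2 1; 0 0 0 0 0 2.5 1; 0 0 0 0 0 3.8 1; 0 0 0 0 0 5 1; 0 0 0 0 0 5.8 1")

```text
time_s: 21.85
position: [554.1, 263.0, 249.2]
ee_rot: [1.994, 2.427, -0.001]
wrist_force: [0.2, 0.2, -5.3]
gripper_width: 63.5
```

>>> step_arm(series="0 0 0 0 0 0 1; 0 0 0 0 0 0.1 1; 0 0 0 0 0 0.2 1; 0 0 0 0 0 0.3 1; 0 0 0 0 0 0.3 1")

```text
time_s: 22.35
position: [554.4, 263.2, 247.9]
ee_rot: [1.994, 2.427, 0.002]
wrist_force: [0.8, -1.0, -4.9]
gripper_width: 63.6
```

```bash
python3 go.py 554.3 263.3 80 1.766
```

```text
t 22.35 grasp [554.6 263.3  88.9] yaw 1.766 zt [ 0.001  0.    -1.   ] F [ 0.8 -1.  -4.9] M [ 0.14 -0.11 -0.  ] w 63.6 q [-0.04  0.71 -0.75  1.72  0.58  0.95  0.74]
turn [ 0.001 -0.    -0.   ] shift [ 0.01 -0.01  0.89] rows 0.2 0.0
```

>>> step_arm(series="0 0 0 0 0 0.15 1; 0 0 0 0 0 0.3 1; 0 0 0 0 0 0.45 1; 0 0 0 0 0 0.6 1; 0 0 0 0 0 0.7 1")

```text
time_s: 22.85
position: [554.3, 263.2, 240.4]
ee_rot: [1.994, 2.427, 0.001]
wrist_force: [0.2, -0.1, -4.7]
gripper_width: 63.9
```

>>> step_arm(series="0 0 0 0 0 0.05 1; 0 0 0 0 0 0.1 1; 0 0 0 0 0 0.15 1; 0 0 0 0 0 0.15 1")

```text
time_s: 23.25
position: [554.3, 263.2, 239.1]
ee_rot: [1.994, 2.427, 0.001]
wrist_force: [-0.0, -0.3, -4.9]
gripper_width: 63.5
```

```bash
python3 go.py 554.3 263.3 80 1.766
```

```text
t 23.25 grasp [554.5 263.2  80.1] yaw 1.766 zt [ 0.001  0.    -1.   ] F [-0.  -0.3 -4.9] M [ 0.17 -0.13  0.01] w 63.5 q [-0.04  0.72 -0.75  1.73  0.59  0.94  0.74]
turn [ 0.001  0.    -0.   ] shift [0.01 0.   0.01] rows 0.0 0.0
```

>>> step_arm(series="0 0 0 0 0 0.04 1; 0 0 0 0 0 0.08 1; 0 0 0 0 0 0.08 1")

```text
time_s: 23.55
position: [554.3, 263.3, 238.8]
ee_rot: [1.994, 2.427, 0.002]
wrist_force: [-1.5, -1.9, 1.6]
gripper_width: 63.9
```

>>> step_arm(series="0 0 0 0 0 0.04 1; 0 0 0 0 0 0.07 1; 0 0 0 0 0 0.07 1")

```text
time_s: 23.85
position: [554.3, 263.3, 238.7]
ee_rot: [1.994, 2.426, 0.002]
wrist_force: [-3.3, -3.0, 9.4]
gripper_width: 64.0
```

>>> step_arm(series="0 0 0 0 0 0 1; 0 0 0 0 0 -0.05 1; 0 0 0 0 0 -0.08 1", squeeze=4)

```text
time_s: 24.15
position: [554.5, 263.2, 238.6]
ee_rot: [1.994, 2.426, 0.002]
wrist_force: [1.1, -0.4, -2.5]
gripper_width: 64.0
```

>>> step_arm(series="0 0 0 0 0 0 0.28; 0 0 0 0 0 0 0.25; 0 0 0 0 0 0 0.2; 0 0 0 0 0 0 0.1; 0 0 0 0 0 0 0.05")

```text
time_s: 24.65
position: [554.3, 263.3, 238.4]
ee_rot: [1.994, 2.427, 0.001]
wrist_force: [0.2, -0.5, -0.2]
gripper_width: 84.1
```

```bash
python3 go.py 554.3 263.3 200 1.766
```

```text
t 24.65 grasp [554.5 263.3  79.4] yaw 1.766 zt [ 0.001  0.    -1.   ] F [ 0.2 -0.5 -0.2] M [ 0.07 -0.09 -0.02] w 84.1 q [-0.05  0.72 -0.75  1.73  0.59  0.93  0.74]
turn [ 0.001 -0.     0.   ] shift [ 0.000e+00  1.000e-02 -1.206e+01] rows 2.4 0.0
```

>>> step_arm(series="0 0 0 0 0 -0.5 0.05; 0 0 0 0 0 -2 0.05; 0 0 0 0 0 -5 0; 0 0 0 0 0 -9 0; 0 0 0 0 0 -13 0")

```text
time_s: 25.15
position: [553.9, 263.2, 370.9]
ee_rot: [1.994, 2.428, 0.002]
wrist_force: [1.1, -0.2, 0.1]
gripper_width: 91.6
```

>>> step_arm(series="0 0 0 0 2 -2 0; 0 0 0 -2 5 -3 0; 0 0 0 -5 9 -4 0; 0 0 0 -8 12 -4 0; 0 0 0 -8 12 -4 0")

```text
time_s: 25.65
position: [692.3, 202.0, 409.0]
ee_rot: [2.003, 2.415, 0.001]
wrist_force: [-0.4, -0.9, -0.1]
gripper_width: 91.9
```

>>> step_arm(series="0 0 0 0 0 0 0; 0 0 0 0 0 0 0; 0 0 0 0 0 0 0; 0 0 0 0 0 0 0; 0 0 0 0 0 0 0")

```text
time_s: 26.15
position: [686.9, 208.5, 408.9]
ee_rot: [1.993, 2.428, 0.001]
wrist_force: [-0.2, -0.2, -0.9]
gripper_width: 92.0
```

```bash
python3 - <<'E'
from h import *
import pickle,go
go.info()
c=cam('scene');save(c,'s9');save(c,'s9c',(380,260,480,380),5);pickle.dump(c,open('s9.pkl','wb'))
c=cam('wrist');save(c,'w9');pickle.dump(c,open('w9.pkl','wb'))
E
```

```text
t 26.15 grasp [687.1 208.6 249.9] yaw 1.767 zt [ 0.001  0.    -1.   ] F [-0.2 -0.2 -0.9] M [ 0.13 -0.17 -0.04] w 92.0 q [ 0.05  0.71 -0.79  1.26  0.49  1.37  1.06]
```

View pics/s9.png

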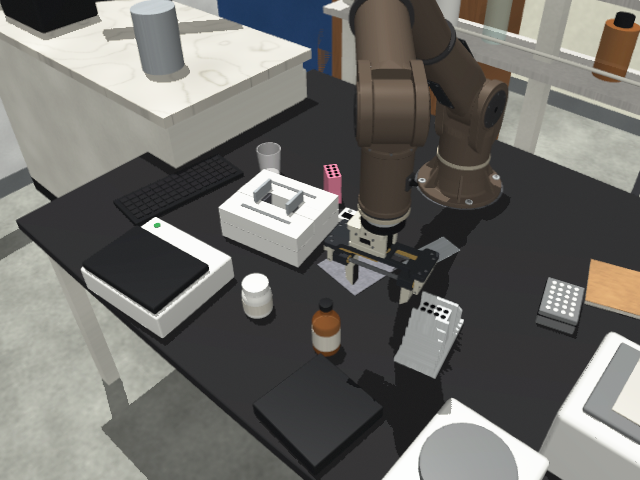

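View pics/s9c.png

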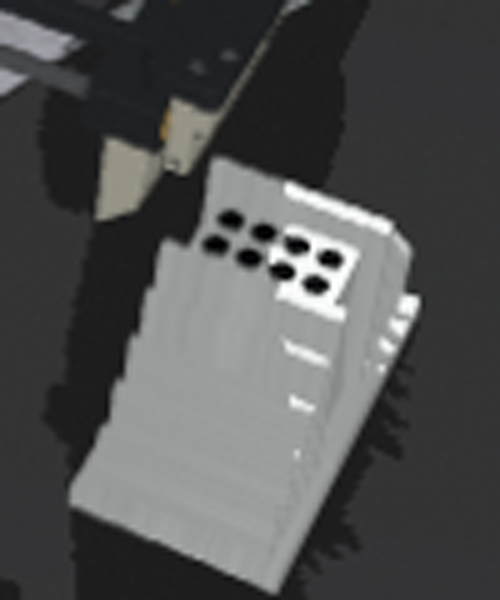

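View pics/w9.png

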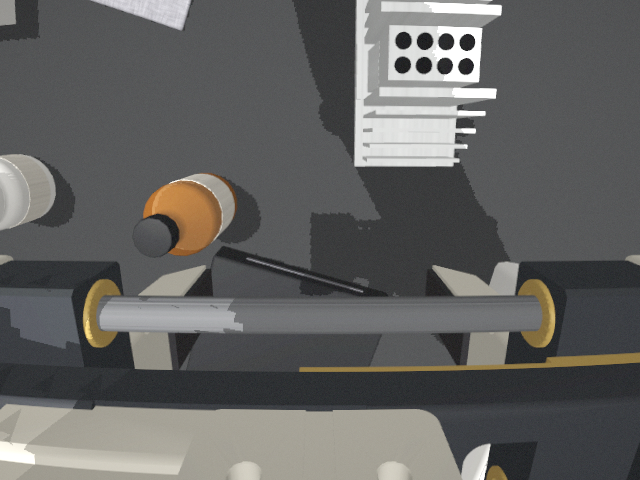

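The block stands level between the tall fins, with bores at wrist (403–467, 41–66). The bottle, jar and beaker are upright and the hand is clear. One last check on the block's height and centring.

```bash
python3 - <<'E'
from h import *
import pickle,go
c=pickle.load(open('w9.pkl','rb'));b=onplane(c,[(403.5,40.5),(425,41),(446,41.5),(467,42),(402.5,65),(424,65.5),(445,66),(466,66)],102);print(b.mean(0))
k=[(392,52),(435,53),(475,55),(414,78)];print(pts(c,k).round(1))
c=pickle.load(open('s9.pkl','rb'));uv=(np.array([(231,218),(263,232),(297,245),(330,258),(216,244),(249,257),(282,271),(316,285)])+.5)/5-.5+[380,260]
print(onplane(c,uv,102).mean(0)); close_job()
E
```

```text
[553.80212462 264.02249534 102.        ]
[[559.4 234.6 102.7]
 [553.6 263.9 102.3]
 [548.5 291.8 101.9]
 [572.7 253.7 101.3]]
[550.69028547 263.23223845 102.        ]
the job is handed in; nothing more can be done
```

The block is standing in the cooling dock, released, and I have handed the job in. It took about 26 s of the 67 s allowed.

- **Freeing it:** I gripped the block across its 36 mm thickness. I then rocked it once towards each end cheek, about 0.16 rad each way, with up to roughly 38 N of sideways force. That is above the 10 to 25 N you gave. A gentle lift then freed it, with no pull above about 10 N in any reading.
- **Mat:** I stood it on the mat and let go. In the hand it appeared to lean about 0.02–0.03 rad, so I levelled it before setting it down. One step pressed it into the mat with up to about 33 N, more than intended. I eased that to about 11 N before opening the fingers.
- **Dock:** I took it again by its narrow ends and lowered it to light contact with the dock floor, about 14 N. Then I opened the fingers and moved the hand clear.

**Last checks:**
- Depth readings put the block's top at 101–103 mm; standing on the dock floor it should be 102 mm.
- The wrist camera puts its centre at about (554, 264) mm, within 3 mm of the bay's middle.
- The scene camera disagreed by about 3 mm in x, slightly more than the stated 2 mm calibration error.
- The bottle, jar and beaker were upright, and the hand was touching nothing.

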